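# Stand the round-bottomed dosing flask upright in its cup

## Robot

A 7-joint arm with a two-finger parallel gripper is mounted at the origin on the work surface. World frame = base frame: x ahead of the robot, y to its left, z up, the work surface at z = 0. Lengths are in mm, angles in rad, forces in N, time in s.
With the tool pointing down it reaches from about 425 to 925 mm from the base axis. Payload 6.8 kg.
Tool frame: the origin (TCP) lies at the very end of the fingers, on their centre line; the grasp point (between the pads) lies 19 mm behind it; z points along the fingers, y is the line along which they close (so a half turn about z gives the same grasp; the last joint's range is limited). The gripper opens to 85 mm and grips with 20 to 120 N. Pads are 22 mm wide; open, the fingers measure 114 mm over their backs; the gripper's body (76 mm by 85 mm) begins 54 mm behind the grasp point. The pads swing forward as they close: fully open they stand 13 mm farther back than shut.
Start: joints at [1.135, 0.477, 0.022, 1.555, -0.011, 1.109, -0.083], TCP at [217.333, -639.073, 209.008] pointing down, gripper open.
Joint ranges: [-2.96, 2.96], [-0.34, 2.1], [-1.41, 1.46], [0.24, 2.44], [-1.37, 4.51], [0.17, 1.92], [-2.96, 2.96]. Speed limits (rad/s): [2.39, 2.39, 3.14, 3.14, 3.14, 3.14, 3.14].

## Interface

Orientations are given as a rotation vector (axis times angle).
In Python, from station import * gives the robot as it stands. The module is installed in compiled form; this text tells all that it offers.
- The arm moves only by the tool servo_tool, never from a script. Its argument "targets" is a list of rows, each an object with "travel": the shift along the tool's x, y, z in units of 40 mm (1.0 is 40 mm), a list of three; "rotation": the turn, a rotation vector about the tool's x, y, z in units of 8 degrees (1.0 is 8 degrees), a list of three. In form: [{"travel": [x, y, z], "rotation": [ax, ay, az]}, ...]. A call has 1 to 8 rows; each row is the pose to reach, as a shift and turn from the pose commanded when the call began, along the tool's axes at that moment; what a row does not reach only later rows make up. A row lasts 1/8 s, in which the tool goes at most 62.5 mm and 10.7 degrees, less where a joint would pass 70% of its speed; a pose out of reach is approached as far as the arm can. A call with a gripper value outside its range is refused whole. "jaw" is the opening in per cent of the stroke, from 0 (shut) to 100 (fully open), set as the call begins (left out, the last holds). The fingers move at their own pace and stop on an object; "force" is the grip in N (left out, the last holds). Time passes only in rows, so rows that repeat a pose let the fingers close. It gives the time, the measured TCP pose, the force, the opening and the grip force at its end, in the units of the state.
- get_obs(): the state, without advancing time (a new reading comes with each control period).
- camera(name): name is "scene" or "top" or "wrist"; returns a dict with "frame" (420x560x3 uint8, red, green, blue), "z_map" (420x560 float32, mm along the optical axis (not along the pixel's ray), 0 where there is no reading), "intrinsics" (3x3 intrinsics, pixels), "extrinsics" (4x4, takes a point from camera to world coordinates); the wrist camera has in their place "hand_eye" (4x4, takes a point from camera to tool coordinates, whose origin is the TCP and whose axes are the flange's). Camera axes: x right, y up, looking along -z (the intrinsics and any distortion apply to the point x, -y, -z); pixel columns grow to the right and rows downward; lengths in mm; the calibration is good to about 2 mm. A picture is of the moment at which its call begins: read the wrist's pose just before it.
- sign_off(): hands the job in; it is judged then, once.
Trained networks look in a picture, given as the dict that the camera call returned (one of the last four; its "shot" number tells which), for a name from the list of things; names that differ only in an ending like _2 or _b are one class to them, and where a whole thing is asked for, a point or a joint stands for the part that bears it (a point fixed in the world has none). Each returns a list of dicts, best first, with "score" (0 to 1); they miss things now and then, are a little off and sometimes report something else, mostly with a low value. They report only what shows in the picture. A call takes as long as a camera call. They do not tell look-alikes from the thing itself.
- look_for(picture, query): "position" ([column, row] in pixels, amid what is visible of it).
- cut_out(picture, query): "mask" (420x560 bool, what is visible of it) and "position" ([column, row] in pixels, amid what is visible of it).
The state is a dict: "time_s": time; "joint_positions": joint angles; "joint_velocities": joint speeds; "effort": joint torques, N m; "tcp_pos": TCP position; "ee_rot": TCP orientation; "force": force on the tool from outside, world axes, zero at the start; "ft_torque": the same for the moment, N m; "gripper_width": finger opening in mm; "grip_force": force on a finger pad.
Only numpy, scipy, OpenCV 4.12 (cv2) and the standard library are available. Lean on these libraries where they do the work, as an engineer would, in place of code of your own. Each camera call takes 0.05 s, during which the arm holds its last target. There are 200 camera calls.

## Task

The blue dosing flask lies in the drainer with its white neck under the clear shelf. Draw it out, lay it in the sloped rest with its neck up and let go so that you can change your grip, then take it by the neck and stand it upright on its round bottom in the white cup, orange cap up, and leave it standing there. Do not drop it, and leave the bottles, the jar and the box alone.

Things in the scene. Friction and masses are not known exactly. Their poses are not given: they have to be found in the camera images.
- flask_mid (a point): Loose round-bottomed dosing flask, 130 mm long, 0.16 kg, blue, white neck, orange cap band; point on its axis half-way along. z runs from round bottom to cap. Along z from here (mm): hemisphere of radius 30 from -65 to -35, barrel 60 in diameter to -10, cone to +20, neck 36 in diameter from +20 to the flat top at +65. Starts lying level, cap along the drainer's +x.
- flask_ball (a point): Centre of the flask's hemisphere bottom (radius 30 mm), on its axis, 35 mm from flask_mid towards the bottom; same axes as flask_mid.
- drainer: Fixed white drip tray the flask lies in, 100 mm wide. Origin on the counter, z up, x from its open front inwards. Floor 5 mm high, x = -45 to 125 mm. The lying flask's axis is over y = 0, 37.5 mm above the counter, hemisphere centre at x = -5 to +8 mm. Low rails hold it: under the barrel |y| = 14 to 20, top 11 mm high; under the neck's end (x = 81 to 99) |y| = 11 to 17, top 23 mm high.
- drainer_edge (a point): Middle of the front edge (grey strip) of the drainer's clear shelf: x = 43, z = 73 mm in the drainer's frame. The shelf, 104 mm wide and 6 mm thick, reaches from here to x = 126 over the neck, underside 70 mm above the counter, on four 8 mm posts at x = 55 and 120, |y| = 46. The barrel lies in front of it; the flask comes out only by sliding towards -x.
- rest: Fixed white sloped rest, 76 mm wide, with grey V rails, holding the flask at 45 degrees: bottom low at the rest's -x side, neck up and leaning to its +x. Origin on the counter under the seated hemisphere's centre, z up. Foot from x = -20 to 125 mm. Sloping floor parallel to the flask's axis, 32.5 mm below it, from 36 mm below to 104 mm above the hemisphere centre along the slope.
- rest_ball (a point): Where the flask's hemisphere centre lies when seated in the rest: 57 mm above the rest's origin, axes as the rest. The seated flask's axis points along (0.707, 0, 0.707). Rails under the barrel (|y| = 14 to 20 mm) and under the last 20 mm of the neck (|y| = 11 to 17); a stop 36 mm wide under the bottom end, its top edge 7.5 mm below the axis, its face 0.5 mm clear of the seated flask.
- cup: Fixed white round cup: 82 mm outside, 72 mm inside, rim 58 mm above the counter, on a 100 mm foot disc; origin on its axis at counter height, z up. The flask standing in it has its hemisphere centre about 36 mm, flask_mid 71 mm and cap top 136 mm above the counter. The walls hide the bulb, so there only the neck can be held.
- cup_seat (a point): Centre of the top of the black ring seat inside the cup, on the cup's axis, 16 mm above the counter. Ring 54 mm outside, 44 mm inside; the flask's hemisphere rests on its inner edge.
- detergent: Bystander: loose green bottle, 72 mm diameter, 190 mm high, origin at the centre of its underside.
- softener: Bystander: loose yellow bottle, 66 mm diameter, 160 mm high, origin at the centre of its underside.
- pegjar: Bystander: loose glass jar with a steel lid, 68 mm diameter, 85 mm high, origin at the centre of its underside.
- tablets: Bystander: loose orange box, 60 x 70 x 80 mm high, origin at the centre of its underside.
There are look-alikes about, which are no part of the job. Leave any red or turquoise look-alike of the rest alone. Of the things that look like the part that bears flask_mid, the smaller one is meant.

How it is judged:
By the outcome, as a careful person would: the job done as asked, in the order asked, and still so for the second after the job is handed in, with the robot touching nothing.
It also fails if it takes over 64 s, if anything falls off the work surface, if the arm or the gripper's body presses on something with over 40 N, if the wrist force passes 120 N, or if a joint passes its speed limit or range.

## Working session

There is one attempt and no reset: what is moved stays moved. The work goes in short steps, Python scripts to look and compute and a tool call to move; the robot and the scene stay as the last step left them, time stands still between calls to the robot, and variables do not carry over. Pictures are saved under pics/ and viewed, at most 11 in all, crops included, and the job is handed in when it is done.

Besides the shell and the picture viewer there is one more tool, called after "Emit:" by a JSON object that holds its "name" and its "arguments", one argument or row to a line. servo_tool: Moves the arm, as the interface text tells. Its arguments: {"type":"object","properties":{"targets":{"type":"array"},"jaw":{"type":"number"},"force":{"type":"number"}},"required":["targets"]}

```bash
mkdir -p pics; cat > h.py <<'E'
from station import *
import numpy as np, cv2
from scipy.spatial.transform import Rotation as R
def save(c,n): cv2.imwrite('pics/'+n,cv2.cvtColor(c['frame'],cv2.COLOR_RGB2BGR))
def T(c,o=None):
    if 'extrinsics' in c: return c['extrinsics']
    M=np.eye(4);M[:3,:3]=R.from_rotvec(o['ee_rot']).as_matrix();M[:3,3]=o['tcp_pos'];return M@c['hand_eye']
def cloud(c,o=None):
    K=c['intrinsics'];z=c['z_map'];v,u=np.mgrid[:420,:560]
    P=np.stack([(u-K[0,2])/K[0,0]*z,-(v-K[1,2])/K[1,1]*z,-z],-1)
    M=T(c,o);W=P@M[:3,:3].T+M[:3,3];W[z<=0]=np.nan;return W
E
python3 - <<'E'
from h import *
for n in ['scene','top']:
    c=camera(n);save(c,n+'0.png');W=cloud(c);np.save(n+'.npy',W)
    print(n,c['extrinsics'][:3,3])
    for q in ['flask_mid','drainer','drainer_edge','rest','rest_ball','cup','cup_seat','detergent','softener','pegjar','tablets']:
        for d in cut_out(c,q)[:4]:
            m=d['mask'];p=W[m];p=p[~np.isnan(p[:,0])]
            if len(p): print(q,round(d['score'],2),np.round(d['position']),m.sum(),np.nanmedian(p,0).round(),np.percentile(p,2,axis=0).round(),np.percentile(p,98,axis=0).round())
o=get_obs();print(o['ee_rot'],o['time_s'])
E
```

```text
scene [831.44070993 601.89619227 851.87317865]
flask_mid 0.73 [488. 344.] 3301 [295. 414.  67.] [231. 339.   3.] [343. 493.  86.]
flask_mid 0.59 [362. 350.] 839 [507. 310.  63.] [476. 278.  39.] [533. 329.  70.]
drainer 0.75 [328. 371.] 4000 [577. 315.  76.] [464. 243.   3.] [625. 348.  80.]
drainer_edge 0.81 [328. 368.] 4014 [578. 314.  76.] [462. 243.   3.] [625. 348.  80.]
drainer_edge 0.64 [237. 326.] 1668 [704. 167. 103.] [671. 137.  10.] [730. 182. 162.]
rest 0.92 [170. 177.] 1350 [ 651. -409.   23.] [ 592. -481.    2.] [ 730. -370.  112.]
rest 0.79 [268. 178.] 1435 [ 418. -266.   33.] [ 365. -318.    4.] [ 490. -232.  110.]
rest 0.75 [243. 149.] 1096 [ 414. -444.   22.] [ 357. -495.    4.] [ 487. -401.  111.]
rest_ball 0.89 [271. 175.] 1460 [ 416. -266.   34.] [ 361. -315.    4.] [ 490. -232.  111.]
rest_ball 0.73 [244. 147.] 1106 [ 414. -444.   21.] [ 355. -494.    4.] [ 486. -401.  111.]
rest_ball 0.56 [167. 177.] 1322 [ 655. -409.   23.] [ 598. -457.    2.] [ 733. -371.  110.]
cup 0.94 [289. 241.] 1347 [474. -31.  27.] [432. -75.   2.] [517.   7.  61.]
cup_seat 0.56 [291. 2
[... 1512 characters left out ...]
 [ 648. -412.   40.] [ 596. -463.    2.] [ 732. -372.  110.]
cup 0.32 [199. 234.] 633 [377. 155.  80.] [349. 124.  16.] [407. 194.  86.]
cup_seat 0.93 [272. 197.] 926 [474. -39.   6.] [430. -83.  -1.] [521.   7.  62.]
detergent 0.95 [314. 111.] 731 [ 690. -155.  129.] [ 669. -191.   20.] [ 726. -126.  193.]
softener 0.7 [201. 120.] 610 [687. 138. 109.] [667. 115.  22.] [724. 173. 163.]
softener 0.37 [358. 214.] 1346 [ 419. -274.   43.] [ 354. -320.    2.] [ 490. -233.  111.]
pegjar 0.7 [314. 226.] 445 [ 383. -148.   85.] [ 355. -177.   42.] [ 412. -119.   90.]
tablets 0.72 [199. 235.] 536 [377. 155.  81.] [351. 125.  42.] [404. 190.  86.]
[ 3.09947512e+00  5.12587752e-01 -8.68237935e-07] 1.2
```

```bash
python3 - <<'E'
import cv2
a=cv2.imread('pics/scene0.png');b=cv2.imread('pics/top0.png')
cv2.imwrite('pics/s1.png',cv2.resize(a[110:420,120:560],(800,564),interpolation=cv2.INTER_CUBIC))
cv2.imwrite('pics/t1.png',cv2.resize(b[90:320,80:480],(800,460),interpolation=cv2.INTER_CUBIC))
E
```

```text
(no output)
```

View pics/s1.png

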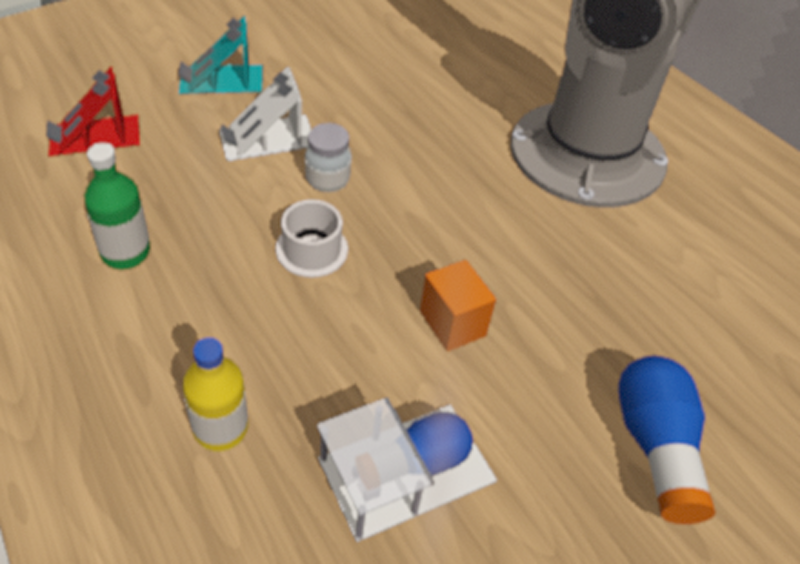

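View pics/t1.png

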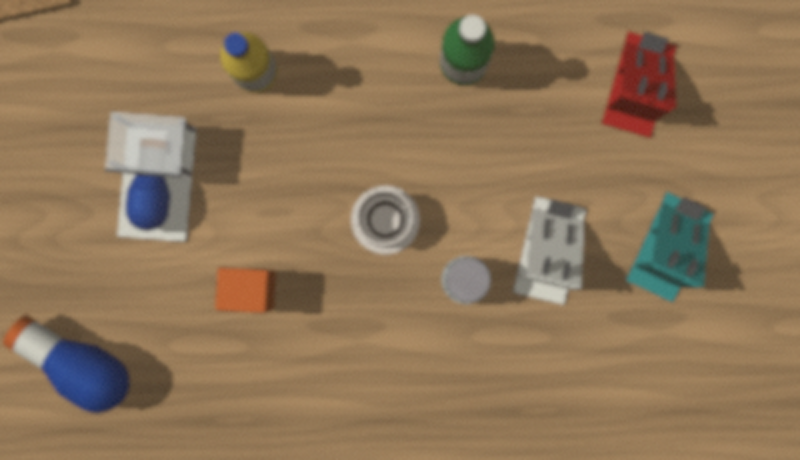

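The top picture shows the small flask under the clear shelf at (150,190), with the drainer opening towards the robot. The white rest is at (555,250) with its high end towards the robot, the cup at (385,220) and the jar at (467,280). The big flask at (80,370) is the decoy, as are the red and turquoise rests.

```bash
cat > fit.py <<'E'
from h import *
def inbox(W,lo,hi):
    p=W.reshape(-1,3);p=p[~np.isnan(p[:,0])];return p[((p>lo)&(p<hi)).all(1)]
def rect(p): return cv2.minAreaRect(p[:,:2].astype(np.float32))
E
python3 - <<'E'
from fit import *
for n in ['top','scene']:
    W=np.load(n+'.npy')
    print(n)
    c=inbox(W,[420,-90,52],[530,20,64]);print('cup rim',len(c),rect(c))
    r=inbox(W,[340,-330,8],[500,-220,125]);print('rest >8',len(r),rect(r))
    # slope plane by RANSAC-ish: trimmed SVD
    best=None;rng=np.random.default_rng(0)
    for _ in range(800):
        a=r[rng.choice(len(r),3,False)];nn=np.cross(a[1]-a[0],a[2]-a[0]);l=np.linalg.norm(nn)
        if l<100: continue
        nn/=l
        if abs(abs(nn[2])-.707)>.12: continue
        m=abs((r-a[0])@nn)<3
        if best is None or m.sum()>best.sum(): best=m
    q=r[best];m=q.mean(0);v=np.linalg.svd(q-m)[2][2];v*=np.sign(v[2]);print('slope n',v,'az',np.arctan2(v[1],v[0]),'mean',m,len(q))
    y=np.array([-v[1],v[0],0]);y/=np.linalg.norm(y);s=np.cross(y,v)
    for e in (y,s): print(np.percentile((q-m)@e,[1,50,99]).round(1),e.round(3), end=' ');print()
    s_=inbox(W,[440,220,66],[650,370,86]);
    d=inbox(W,[440,220,1.5+2],[650,370,90]);print('drainer',rect(d), 'z>66',rect(s_))
    b=np.array(inbox(W,[455,260,40],[550,335,71]));print('bulb',b.mean(0),b.max(0),b.min(0),len(b))
E
```

```text
top
cup rim 156 ((474.302001953125, -37.37185287475586), (79.10835266113281, 79.8643569946289), 88.34822845458984)
rest >8 1107 ((424.8097229003906, -267.13916015625), (100.14707946777344, 143.43609619140625), 77.85200500488281)
slope n [ 0.67880346 -0.18654199  0.71023091] az -0.2681895728147207 mean [ 423.31770464 -277.79459208   62.36596444] 743
[-37.5  -0.7  37.3] [0.265 0.964 0.   ] 
[-66.2  -0.6  72.1] [ 0.685 -0.188 -0.704] 
drainer ((544.3638305664062, 294.89593505859375), (208.6539764404297, 149.79989624023438), 0.1551959216594696) z>66 ((552.0061645507812, 293.3808898925781), (105.17941284179688, 149.79031372070312), 85.22248077392578)
bulb [505.2524085  294.42417343  58.99380868] [544.26628844 328.65215825  70.87023264] [467.19992973 268.62702935  40.33509813] 506
scene
cup rim 258 ((472.7743835449219, -35.93344497680664), (81.26616668701172, 79.03172302246094), 62.152496337890625)
rest >8 1100 ((420.7049560546875, -277.03778076171875), (80.52046203613281, 143.1513214111328), 74.42671203613281)
slope n [ 0.67704486 -0.18552463  0.71217334] az -0.2674559810674392 mean [ 426.21745875 -273.96700572   60.26084394] 612
[-43.2   2.2  34.7] [0.264 0.964 0.   ] 
[-69.4  -1.8  67.8] [ 0.687 -0.188 -0.702] 
drainer ((544.9210205078125, 294.7735900878906), (149.60934448242188, 209.3957061767578), 89.85759735107422) z>66 ((551.5997924804688, 294.6463623046875), (105.04200744628906, 145.1575927734375), 84.16825103759766)
bulb [506.07347764 306.86788242  61.05058224] [535.54999022 330.61978986  70.7633601 ] [467.60360722 271.74476854  40.39618504] 857
```

```bash
cat >> h.py <<'E'
def down(th): # tool pointing down, closing line azimuth th
    y=np.array([np.cos(th),np.sin(th),0]);z=np.array([0,0,-1.]);return R.from_matrix(np.c_[np.cross(y,z),y,z])
def frame(y,z):
    z=np.array(z,float);z/=np.linalg.norm(z);y=np.array(y,float);y-=z*(y@z);y/=np.linalg.norm(y);return R.from_matrix(np.c_[np.cross(y,z),y,z])
def rel(p,r,p0=None,r0=None):
    o=get_obs()
    if p0 is None: p0=o['tcp_pos']
    if r0 is None: r0=R.from_rotvec(o['ee_rot'])
    d=r0.inv()
    print('travel',(d.apply(np.array(p)-p0)/40).round(3).tolist(),'rotation',((d*r).as_rotvec()/np.radians(8)).round(3).tolist())
def st():
    o=get_obs();print('t',o['time_s'],np.round(o['tcp_pos'],1),'\n',R.from_rotvec(o['ee_rot']).as_matrix().round(3),'\nj',np.round(o['joint_positions'],2),'F',np.round(o['force'],1),'w',o['gripper_width'],'g',o['grip_force']);return o
E
python3 - <<'E'
from h import *
rel([560,-150,300],down(0)); rel([500,297,260],down(1.478),np.array([560,-150,300]),down(0))
E
```

```text
travel [12.047, -8.818, -2.275] rotation [0.0, 0.0, -8.902]
travel [11.175, -1.5, 1.0] rotation [0.0, 0.0, -10.585]
```

Emit:
{"name": "servo_tool", "arguments": {
  "targets": [
    {"travel": [1.3, -0.95, -2.2], "rotation": [0, 0, -1.1]},
    {"travel": [2.6, -1.9, -2.2], "rotation": [0, 0, -2.2]},
    {"travel": [4.0, -2.9, -2.2], "rotation": [0, 0, -3.3]},
    {"travel": [5.3, -3.9, -2.2], "rotation": [0, 0, -4.4]},
    {"travel": [6.6, -4.8, -2.2], "rotation": [0, 0, -5.5]},
    {"travel": [7.9, -5.8, -2.2], "rotation": [0, 0, -6.6]},
    {"travel": [9.2, -6.7, -2.2], "rotation": [0, 0, -7.7]},
    {"travel": [10.4, -7.6, -2.2], "rotation": [0, 0, -8.8]}
  ],
  "jaw": 100
}}

```text
time_s: 2.2
tcp_pos: [487.8, -253.6, 297.3]
ee_rot: [2.231, 2.21, 0.0]
force: [1.2, -0.7, -0.0]
gripper_width: 85.4
grip_force: 0.0
```

```bash
python3 - <<'E'
from h import *
st(); rel([495,297,260],down(1.478))
E
```

```text
t 2.2 [ 487.8 -253.6  297.3] 
 [[ 0.01   1.     0.001]
 [ 1.    -0.01  -0.001]
 [-0.001  0.001 -1.   ]] 
j [ 0.71  0.22 -0.41  1.72  0.09  1.21  0.27] F [ 1.2 -0.7 -0. ] w 85.42739645487312 g 0.0
travel [13.767, 0.046, 0.924] rotation [0.001, 0.008, -10.655]
```

Emit:
{"name": "servo_tool", "arguments": {
  "targets": [
    {"travel": [1.5, 0, 0], "rotation": [0, 0, -1.3]},
    {"travel": [3.0, 0, 0], "rotation": [0, 0, -2.6]},
    {"travel": [4.5, 0, 0], "rotation": [0, 0, -3.9]},
    {"travel": [6.0, 0, 0], "rotation": [0, 0, -5.2]},
    {"travel": [7.5, 0, 0], "rotation": [0, 0, -6.5]},
    {"travel": [9.0, 0, 0], "rotation": [0, 0, -7.8]},
    {"travel": [10.5, 0, 0], "rotation": [0, 0, -9.1]},
    {"travel": [12.0, 0, 0], "rotation": [0, 0, -10.4]}
  ]
}}

```text
time_s: 3.2
tcp_pos: [493.8, 226.3, 297.3]
ee_rot: [0.201, 3.134, -0.0]
force: [1.3, 0.1, 0.2]
gripper_width: 85.5
grip_force: 0.0
```

```bash
python3 - <<'E'
from h import *
st(); rel([495,297,260],down(1.478))
E
```

```text
t 3.2 [493.8 226.3 297.3] 
 [[-0.992  0.128  0.001]
 [ 0.128  0.992 -0.   ]
 [-0.001 -0.    -1.   ]] 
j [ 0.18  0.29 -0.88  1.72  0.24  1.24  0.68] F [1.3 0.1 0.2] w 85.4586819390283 g 0.0
travel [0.197, 1.756, 0.932] rotation [-0.001, 0.008, -0.252]
```

Emit:
{"name": "servo_tool", "arguments": {
  "targets": [
    {"travel": [0.1, 0.9, 0.5], "rotation": [0, 0, -0.13]},
    {"travel": [0.2, 1.75, 0.93], "rotation": [0, 0, -0.25]},
    {"travel": [0.2, 1.75, 0.93], "rotation": [0, 0, -0.25]}
  ]
}}

```text
time_s: 3.58
tcp_pos: [493.4, 297.6, 258.5]
ee_rot: [-0.147, -3.135, -0.001]
force: [-0.5, -0.1, -0.1]
gripper_width: 85.6
grip_force: 0.0
```

```bash
python3 - <<'E'
from fit import *
o=st();c=camera('wrist');save(c,'w1.png');W=cloud(c,o);np.save('w1.npy',W)
s=inbox(W,[440,220,70],[650,370,86]);d=inbox(W,[440,220,3],[650,370,90]);print('shelf',len(s),rect(s),s.mean(0),'all',rect(d))
f=c['frame'].astype(int);blue=(f[...,2]>f[...,0]+50)
for q in ['flask_mid','drainer_edge']:
    for e in cut_out(c,q)[:2]: 
        p=W[e['mask']&(blue if q=='flask_mid' else True)];p=p[~np.isnan(p[:,0])];print(q,e['score'],e['position'],len(p),p.mean(0),p.max(0),p.min(0))
p=W[blue];p=p[~np.isnan(p[:,0])];p=p[(p[:,0]<560)&(p[:,2]>35)]
# sphere-ish fit: lower radius 30 sphere with z=37.5
from scipy.optimize import least_squares
k=p[p[:,0]<505]
r=least_squares(lambda a:np.linalg.norm(k-np.array([a[0],a[1],37.5]),axis=1)-30,[500,297],loss='soft_l1')
print('ball',r.x,abs(r.fun).mean(),len(k))
E
```

```text
t 3.575 [493.4 297.6 258.5] 
 [[-0.996  0.093 -0.003]
 [ 0.093  0.996  0.001]
 [ 0.003  0.    -1.   ]] 
j [ 0.03  0.4  -0.88  1.69  0.32  1.21  0.55] F [-0.5 -0.1 -0.1] w 85.59215449070825 g 0.0
shelf 5395 ((567.59765625, 293.5114440917969), (104.11434936523438, 114.9157943725586), 84.01776885986328) [579.80529305 292.17900498  76.72502514] all ((537.2910766601562, 289.1767578125), (185.43264770507812, 134.54837036132812), 1.9060189723968506)
flask_mid 0.75 [282.3, 182.6] 2233 [502.16954342 302.46203796  61.62202137] [543.38887328 329.22874484  70.38672327] [466.12934576 275.17581615  43.46735403]<stdin>:7: RuntimeWarning: Mean of empty slice.
  ret = um.true_divide(
Traceback (most recent call last):
ValueError: zero-size array to reduction operation maximum which has no identity
```

View pics/w1.png

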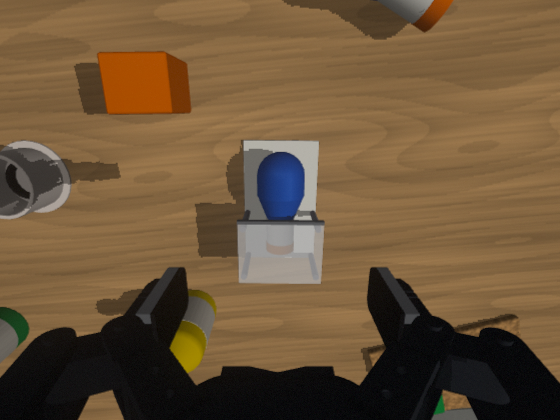

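The wrist view shows the blue bulb at (282,185), the shelf front edge at row 221 (columns 238 to 323) and the drainer almost square to the tool. I'll fit the ball and drainer axis from this view.

```bash
python3 - <<'E'
from fit import *
from scipy.optimize import least_squares
W=np.load('w1.npy');f=cv2.imread('pics/w1.png').astype(int);blue=(f[...,0]>f[...,2]+50)
p=W[blue];p=p[~np.isnan(p[:,0])];p=p[(p[:,2]>36)&(p[:,0]<560)&(p[:,0]>440)&(p[:,1]>250)&(p[:,1]<340)]
a=-.093;
for _ in range(2):
    u=np.array([np.cos(a),np.sin(a)])
    def res(q):
        c=np.array([q[0],q[1],37.5]);ax=np.array([np.cos(q[2]),np.sin(q[2]),0]);d=k-c;s=np.clip(d@ax,0,25);return np.linalg.norm(d-s[:,None]*ax,axis=1)-30
    k=p[p[:,:2]@u<p[:,:2].dot(u).min()+52]
    r=least_squares(res,[497,299,a],loss='soft_l1');print('ball,yaw',r.x,abs(r.fun).mean(),len(k))
e=np.concatenate([W[219:223,240:322].reshape(-1,3)]);e=e[(e[:,2]>70)&(e[:,2]<86)];print('edge',len(e),e.mean(0),np.polyfit(e[:,1],e[:,0],1))
for col in (238,323): print(W[230:280,col-3:col+4].reshape(-1,3)[(W[230:280,col-3:col+4,2].ravel()>70)].mean(0) )
ball=r.x[:2];u=np.array([np.cos(-.093),np.sin(-.093)]);g=ball+13*u;print('grasp xy',g)
rel([*(g),19],down(1.478));rel([*g,110],down(1.478))
E
```

```text
ball,yaw [ 4.93725521e+02  3.01206581e+02 -9.47626691e-02] 0.5659217546045942 1690
ball,yaw [ 4.93725521e+02  3.01206581e+02 -9.47626691e-02] 0.5659217546045942 1690
edge 231 [540.96520481 293.95334719  74.88612289] [1.01495147e-01 5.11130367e+02]
[576.99036377 242.82429533  76.82312325]
[583.450741   342.13247582  76.74616336]
grasp xy [506.66934326 299.99932253]
travel [-0.274, 0.159, 6.018] rotation [-0.004, -0.001, -0.037]
travel [-0.274, 0.157, 3.743] rotation [-0.004, -0.001, -0.037]
```

Emit:
{"name": "servo_tool", "arguments": {
  "targets": [
    {"travel": [0, 0, 0.7], "rotation": [0, 1.0, 0]},
    {"travel": [0, 0, 1.4], "rotation": [0, 2.0, 0]},
    {"travel": [0, 0, 2.1], "rotation": [0, 3.0, 0]},
    {"travel": [0, 0, 2.7], "rotation": [0, 4.0, 0]},
    {"travel": [0, 0, 2.7], "rotation": [0, 5.0, 0]},
    {"travel": [0, 0, 2.7], "rotation": [0, 5.6, 0]},
    {"travel": [0, 0, 2.7], "rotation": [0, 5.6, 0]}
  ]
}}

```text
time_s: 4.55
tcp_pos: [496.8, 293.1, 150.1]
ee_rot: [-0.122, -2.357, -0.048]
force: [0.1, 0.4, -0.1]
gripper_width: 85.5
grip_force: 0.0
```

```bash
python3 - <<'E'
from h import *
st(); rel([506,300,110],down(1.477));rel([506,300,15],down(1.477),np.array([506,300,110]),down(1.477))
E
```

```text
t 4.55 [496.8 293.1 150.1] 
 [[-0.705  0.102 -0.701]
 [ 0.074  0.995  0.071]
 [ 0.705 -0.002 -0.709]] 
j [ 0.02  0.96 -0.82  1.3   0.09  1.67  0.71] F [ 0.1  0.4 -0.1] w 85.46915209208355 g 0.0
travel [-0.857, 0.198, 0.562] rotation [0.013, -5.603, -0.064]
travel [0.0, 0.0, 2.375] rotation [0.0, 0.0, 0.0]
```

Emit:
{"name": "servo_tool", "arguments": {
  "targets": [
    {"travel": [-0.1, 0.1, 0.0], "rotation": [0, -1.1, 0]},
    {"travel": [-0.3, 0.2, 0.0], "rotation": [0, -2.3, 0]},
    {"travel": [-0.5, 0.2, 0.1], "rotation": [0, -3.5, 0]},
    {"travel": [-0.7, 0.2, 0.3], "rotation": [0, -4.6, 0]},
    {"travel": [-0.86, 0.2, 0.56], "rotation": [0.01, -5.6, -0.06]},
    {"travel": [-0.86, 0.2, 0.56], "rotation": [0.01, -5.6, -0.06]}
  ],
  "jaw": 100
}}

```text
time_s: 5.3
tcp_pos: [501.2, 302.4, 113.2]
ee_rot: [0.132, 3.136, 0.001]
force: [0.9, 0.2, 0.3]
gripper_width: 85.7
grip_force: 0.0
```

```bash
python3 - <<'E'
from h import *
st(); rel([506,300,15],down(1.477))
E
```

```text
t 5.3 [501.2 302.4 113.2] 
 [[-0.996  0.084  0.003]
 [ 0.084  0.996  0.   ]
 [-0.003  0.001 -1.   ]] 
j [-0.08  0.55 -0.77  1.83  0.47  0.95  0.44] F [0.9 0.2 0.3] w 85.67800546061277 g 0.0
travel [-0.118, -0.051, 2.456] rotation [0.004, 0.023, 0.069]
```

Emit:
{"name": "servo_tool", "arguments": {
  "targets": [
    {"travel": [-0.12, -0.05, 0.8], "rotation": [0, 0, 0.07]},
    {"travel": [-0.12, -0.05, 1.6], "rotation": [0, 0, 0.07]},
    {"travel": [-0.12, -0.05, 2.2], "rotation": [0, 0, 0.07]},
    {"travel": [-0.12, -0.05, 2.45], "rotation": [0, 0, 0.07]},
    {"travel": [-0.12, -0.05, 2.45], "rotation": [0, 0, 0.07]}
  ]
}}

```text
time_s: 5.92
tcp_pos: [509.7, 299.9, 14.0]
ee_rot: [0.158, 3.137, 0.003]
force: [-0.2, 0.3, -0.2]
gripper_width: 85.3
grip_force: 0.0
```

Emit:
{"name": "servo_tool", "arguments": {
  "targets": [
    {"travel": [0, 0, 0], "rotation": [0, 0, 0]},
    {"travel": [0, 0, 0], "rotation": [0, 0, 0]},
    {"travel": [0, 0, 0], "rotation": [0, 0, 0]},
    {"travel": [0, 0, 0], "rotation": [0, 0, 0]}
  ],
  "jaw": 0,
  "force": 40
}}

```text
time_s: 6.42
tcp_pos: [509.9, 300.3, 15.3]
ee_rot: [0.157, 3.136, 0.003]
force: [-1.5, -2.3, 7.8]
gripper_width: 56.8
grip_force: 40.8
```

```bash
python3 - <<'E'
from h import *
st();c=camera('wrist');save(c,'w2.png'); 
rel([496,300.9,17],down(1.477));rel([426,307.4,20],down(1.477))
E
```

```text
t 6.425 [509.9 300.3  15.3] 
 [[-0.995  0.1    0.002]
 [ 0.1    0.995  0.002]
 [-0.002  0.002 -1.   ]] 
j [-0.14  0.69 -0.67  1.86  0.59  0.8   0.35] F [-1.5 -2.3  7.8] w 56.78937496412235 g 40.83649810694055
travel [0.347, -0.018, -0.044] rotation [0.015, 0.014, -0.045]
travel [2.105, -0.031, -0.122] rotation [0.015, 0.014, -0.045]
```

View pics/w2.png

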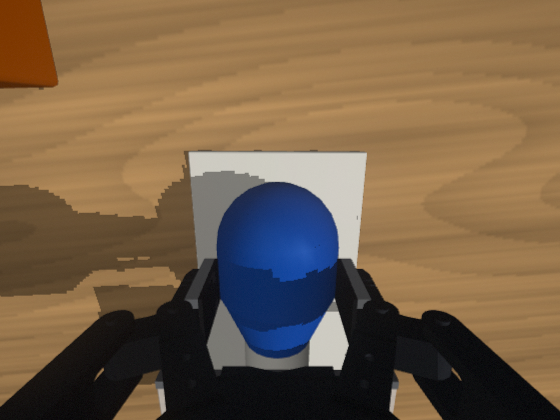

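Emit:
{"name": "servo_tool", "arguments": {
  "targets": [
    {"travel": [0, 0, 0], "rotation": [0, 0, 0]},
    {"travel": [0.1, 0, 0], "rotation": [0, 0, 0]},
    {"travel": [0.1, 0, 0.08], "rotation": [0, 0, 0]},
    {"travel": [0.1, 0, 0.15], "rotation": [0, 0, 0]},
    {"travel": [0.1, 0, 0.15], "rotation": [0, 0, 0]}
  ],
  "jaw": 85
}}

```text
time_s: 7.1
tcp_pos: [504.9, 300.3, 7.1]
ee_rot: [-0.157, -3.137, -0.002]
force: [0.8, -0.0, 0.1]
gripper_width: 72.7
grip_force: 0.0
```

Emit:
{"name": "servo_tool", "arguments": {
  "targets": [
    {"travel": [0, 0, 0], "rotation": [0, 0, 0]},
    {"travel": [0, 0, 0], "rotation": [0, 0, 0]},
    {"travel": [0, 0, 0], "rotation": [0, 0, 0]},
    {"travel": [0, 0, 0], "rotation": [0, 0, 0]}
  ],
  "jaw": 0,
  "force": 40
}}

```text
time_s: 7.6
tcp_pos: [505.2, 300.6, 7.8]
ee_rot: [0.157, 3.137, 0.003]
force: [-0.2, 0.1, 3.1]
gripper_width: 58.5
grip_force: 42.4
```

```bash
python3 - <<'E'
from h import *
st();
E
```

```text
t 7.6 [505.2 300.6   7.8] 
 [[-0.995  0.1    0.   ]
 [ 0.1    0.995  0.002]
 [-0.     0.002 -1.   ]] 
j [-0.14  0.69 -0.67  1.88  0.59  0.78  0.33] F [-0.2  0.1  3.1] w 58.52597023035984 g 42.42966279387474
```

Emit:
{"name": "servo_tool", "arguments": {
  "targets": [
    {"travel": [0, 0, -0.06], "rotation": [0, 0, 0]},
    {"travel": [0.3, 0, -0.1], "rotation": [0, 0, 0]},
    {"travel": [0.7, 0, -0.1], "rotation": [0, 0, 0]},
    {"travel": [1.1, 0, -0.1], "rotation": [0, 0, 0]},
    {"travel": [1.5, 0, -0.1], "rotation": [0, 0, 0]},
    {"travel": [1.9, 0, -0.1], "rotation": [0, 0, 0]},
    {"travel": [2.1, 0, -0.1], "rotation": [0, 0, 0]},
    {"travel": [2.1, 0, -0.1], "rotation": [0, 0, 0]}
  ],
  "jaw": 0,
  "force": 60
}}

```text
time_s: 8.6
tcp_pos: [421.1, 309.0, 11.7]
ee_rot: [0.155, 3.138, 0.003]
force: [0.0, 0.4, -0.6]
gripper_width: 58.2
grip_force: 64.2
```

```bash
python3 - <<'E'
from fit import *
o=st();c=camera('scene');save(c,'s2.png');W=cloud(c);
f=c['frame'].astype(int);b=(f[...,2]>f[...,0]+60)
p=W[b];p=p[(p[:,0]>345)&(p[:,0]<560)&(p[:,1]>250)&(p[:,1]<345)&(p[:,2]<90)];print(len(p),p.min(0),p.max(0),p.mean(0))
cv2.imwrite('pics/s2c.png',cv2.resize(cv2.cvtColor(c['frame'],cv2.COLOR_RGB2BGR)[230:420,260:520],(780,570),interpolation=cv2.INTER_CUBIC))
E
```

```text
t 8.6 [421.1 309.   11.7] 
 [[-0.995  0.099  0.   ]
 [ 0.099  0.995  0.002]
 [-0.     0.002 -1.   ]] 
j [-0.21  0.61 -0.69  2.03  0.59  0.71  0.2 ] F [ 0.   0.4 -0.6] w 58.18188337110686 g 64.21413369476795
606 [403.29229858 283.59730534  33.75687106] [464.74015004 340.84137662  88.6497492 ] [440.49730439 312.58299156  63.3194986 ]
```

View pics/s2c.png

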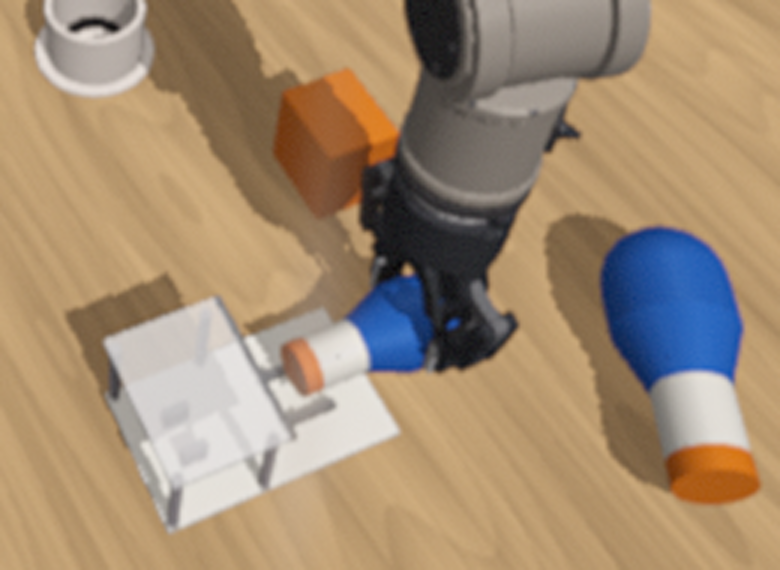

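The flask is held by its barrel with the neck fully clear of the shelf (cap at (300,365)). Next I lift it and carry it towards the rest.

Emit:
{"name": "servo_tool", "arguments": {
  "targets": [
    {"travel": [0, 0, -0.7], "rotation": [0, 0, 0]},
    {"travel": [0, 0, -1.7], "rotation": [0, 0, 0]},
    {"travel": [-0.2, 0, -2.8], "rotation": [0, 0, 0]},
    {"travel": [-0.6, -0.3, -3.9], "rotation": [0, 0, 0.5]},
    {"travel": [-1.1, -0.8, -5.0], "rotation": [0, 0, 1.2]},
    {"travel": [-1.6, -1.6, -6.0], "rotation": [0, 0, 2.1]},
    {"travel": [-2.1, -2.6, -6.6], "rotation": [0, 0, 3.1]},
    {"travel": [-2.5, -3.6, -6.8], "rotation": [0, 0, 4.1]}
  ]
}}

```text
time_s: 9.65
tcp_pos: [508.5, 153.7, 285.4]
ee_rot: [1.044, 2.96, 0.006]
force: [-0.2, 0.0, -2.2]
gripper_width: 57.8
grip_force: 64.8
```

```bash
python3 - <<'E'
from h import *
st(); rel([530,-150,290],down(-.4))
E
```

```text
t 9.65 [508.5 153.7 285.4] 
 [[-0.779  0.627  0.004]
 [ 0.627  0.779  0.003]
 [-0.001  0.005 -1.   ]] 
j [ 0.2   0.24 -0.72  1.77  0.17  1.19  0.33] F [-0.2  0.  -2.2] w 57.751184662796895 g 64.7695130109787
travel [-5.182, -5.576, -0.134] rotation [0.033, -0.014, 9.259]
```

Emit:
{"name": "servo_tool", "arguments": {
  "targets": [
    {"travel": [-0.6, -0.65, 0], "rotation": [0, 0, 1.1]},
    {"travel": [-1.25, -1.35, 0], "rotation": [0, 0, 2.2]},
    {"travel": [-1.9, -2.1, 0], "rotation": [0, 0, 3.4]},
    {"travel": [-2.6, -2.8, 0], "rotation": [0, 0, 4.6]},
    {"travel": [-3.3, -3.5, 0], "rotation": [0, 0, 5.8]},
    {"travel": [-4.0, -4.2, 0], "rotation": [0, 0, 7.0]},
    {"travel": [-4.6, -4.9, 0], "rotation": [0, 0, 8.2]},
    {"travel": [-5.2, -5.6, 0], "rotation": [0, 0, 9.3]}
  ]
}}

```text
time_s: 10.65
tcp_pos: [530.0, -151.5, 282.8]
ee_rot: [-2.623, -1.727, -0.002]
force: [0.8, 0.4, -2.5]
gripper_width: 57.8
grip_force: 64.8
```

```bash
cat >> h.py <<'E'
BT=np.array([11.5,-.5,-29.7])           # ball in tool, first grasp
RX=np.array([-.964,.265,0]);AX=(RX+[0,0,1])/2**.5;NR=(np.array([0,0,1])-RX)/2**.5
RB=np.array([471,-291,57.])
RR=frame(np.cross(-NR,-AX),-NR)
def tcp_for(ball): return np.array(ball)-RR.apply(BT)
E
python3 - <<'E'
from h import *
st(); p=tcp_for(RB+NR*100); print(p,RR.as_matrix().round(3)); rel(p,RR); rel([560,-300,290],down(-1.84))
E
```

```text
t 10.65 [ 530.  -151.5  282.8] 
 [[ 0.395  0.919  0.   ]
 [ 0.919 -0.395  0.002]
 [ 0.002 -0.    -1.   ]] 
j [ 0.47  0.23 -0.37  1.74  0.09  1.18 -0.32] F [ 0.8  0.4 -2.5] w 57.838423073086716 g 64.7591744363308
[ 510.94330135 -302.49881234  114.8378453 ] [[ 0.682 -0.265 -0.682]
 [-0.187 -0.964  0.187]
 [-0.707  0.    -0.707]]
travel [-3.663, 1.055, 4.193] rotation [4.005, -4.618, 9.698]
travel [-3.114, 2.156, -0.185] rotation [-0.01, -0.009, 10.271]
```

Emit:
{"name": "servo_tool", "arguments": {
  "targets": [
    {"travel": [-0.4, 0.2, 0], "rotation": [0, 0, 1.2]},
    {"travel": [-0.8, 0.5, 0], "rotation": [0, 0, 2.5]},
    {"travel": [-1.2, 0.8, 0], "rotation": [0, 0, 3.8]},
    {"travel": [-1.6, 1.1, 0], "rotation": [0, 0, 5.1]},
    {"travel": [-2.0, 1.4, 0], "rotation": [0, 0, 6.4]},
    {"travel": [-2.4, 1.7, 0], "rotation": [0, 0, 7.7]},
    {"travel": [-2.8, 2.0, 0], "rotation": [0, 0, 9.0]},
    {"travel": [-3.1, 2.15, 0], "rotation": [0, 0, 10.3]}
  ]
}}

```text
time_s: 11.65
tcp_pos: [560.8, -299.0, 282.2]
ee_rot: [-3.111, 0.43, 0.001]
force: [-1.2, 0.3, -1.9]
gripper_width: 58.1
grip_force: 64.8
```

```bash
python3 - <<'E'
from fit import *
o=st(); p=tcp_for(RB+NR*100); rel(p,RR)
c=camera('wrist');save(c,'w3.png');W=cloud(c,o)
r=inbox(W,[340,-340,8],[510,-215,125]);print(len(r))
if len(r)>100:
    s=(r-RB)@AX;n=(r-RB)@NR;y=(r-RB)@np.cross(NR,AX);m=abs(n+32.5)<4
    print('n',np.median(n[m]),'s',np.percentile(s[m],[1,99]),'y',np.percentile(y[m],[1,99]),m.sum())
E
```

```text
t 11.65 [ 560.8 -299.   282.2] 
 [[ 0.963 -0.271 -0.   ]
 [-0.271 -0.963  0.002]
 [-0.001 -0.001 -1.   ]] 
j [ 0.44  0.36 -0.07  1.56  0.02  1.22 -1.47] F [-1.2  0.3 -1.9] w 58.07832973240596 g 64.75936755537987
travel [-1.174, 0.429, 4.184] rotation [-0.027, -5.62, -0.039]
0
```

View pics/w3.png

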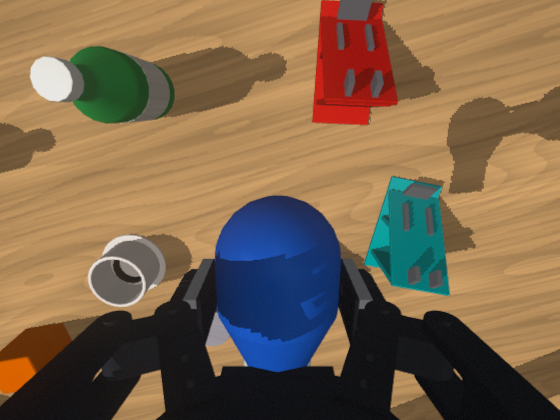

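Emit:
{"name": "servo_tool", "arguments": {
  "targets": [
    {"travel": [-0.1, 0.05, 0.2], "rotation": [0, -1.0, 0]},
    {"travel": [-0.3, 0.1, 0.7], "rotation": [0, -2.0, 0]},
    {"travel": [-0.5, 0.2, 1.4], "rotation": [0, -3.0, 0]},
    {"travel": [-0.7, 0.3, 2.2], "rotation": [0, -4.0, 0]},
    {"travel": [-0.9, 0.4, 3.0], "rotation": [0, -5.0, 0]},
    {"travel": [-1.1, 0.43, 3.7], "rotation": [-0.03, -5.62, -0.04]},
    {"travel": [-1.17, 0.43, 4.18], "rotation": [-0.03, -5.62, -0.04]},
    {"travel": [-1.17, 0.43, 4.18], "rotation": [-0.03, -5.62, -0.04]}
  ]
}}

```text
time_s: 12.7
tcp_pos: [510.7, -301.2, 114.5]
ee_rot: [-2.79, 0.364, 1.155]
force: [-0.2, 0.5, -0.9]
gripper_width: 57.5
grip_force: 64.8
```

```bash
python3 - <<'E'
from fit import *
o=st(); rel(tcp_for(RB+NR*20+AX*3),RR);rel(tcp_for(RB+NR*3+AX*3),RR)
c=camera('scene');save(c,'s3.png');cv2.imwrite('pics/s3c.png',cv2.resize(cv2.cvtColor(c['frame'],cv2.COLOR_RGB2BGR)[60:260,140:400],(780,600),interpolation=cv2.INTER_CUBIC))
E
```

```text
t 12.7 [ 510.7 -301.2  114.5] 
 [[ 0.684 -0.257 -0.683]
 [-0.181 -0.966  0.183]
 [-0.707 -0.001 -0.707]] 
j [ 0.39  0.92 -0.01  1.21  0.09  1.79 -1.47] F [-0.2  0.5 -0.9] w 57.464402540853776 g 64.81945641338825
travel [-0.07, 0.021, 1.983] rotation [0.034, -0.0, 0.047]
travel [-0.07, 0.019, 2.408] rotation [0.034, -0.0, 0.047]
```

View pics/s3c.png

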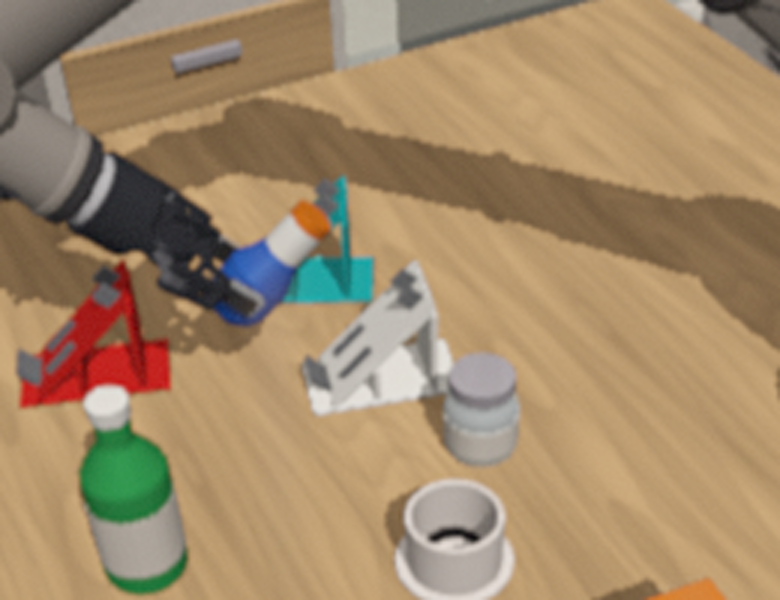

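The flask is held at 45° with its cap up (px (310,220)), parallel to the white rest's slope at (375,340). I lower it along the slope normal.

Emit:
{"name": "servo_tool", "arguments": {
  "targets": [
    {"travel": [-0.07, 0.02, 0.5], "rotation": [0.03, 0, 0.05]},
    {"travel": [-0.07, 0.02, 1.0], "rotation": [0.03, 0, 0.05]},
    {"travel": [-0.07, 0.02, 1.5], "rotation": [0.03, 0, 0.05]},
    {"travel": [-0.07, 0.02, 1.9], "rotation": [0.03, 0, 0.05]},
    {"travel": [-0.07, 0.02, 2.1], "rotation": [0.03, 0, 0.05]},
    {"travel": [-0.07, 0.02, 2.1], "rotation": [0.03, 0, 0.05]}
  ]
}}

```text
time_s: 13.5
tcp_pos: [451.8, -286.4, 58.3]
ee_rot: [-2.788, 0.378, 1.153]
force: [0.5, -0.1, -1.0]
gripper_width: 57.8
grip_force: 64.8
```

```bash
python3 - <<'E'
from fit import *
o=st(); rel(tcp_for(RB+NR*3+AX*3),RR)
A=np.array(o['tcp_pos'])+R.from_rotvec(o['ee_rot']).apply(BT);d=A-RB;print('ball in rest: along',d@AX,'n',d@NR,'y',d@np.cross(NR,AX))
for nme in ('scene','top'):
    c=camera(nme);W=cloud(c);f=c['frame'].astype(int)
    g=inbox(W,[340,-340,8],[510,-215,160])
    dd=g-RB;s=dd@AX;n=dd@NR;y=dd@np.cross(NR,AX)
    m=(abs(n+32.5)<5)&(s>-40)&(s<110);print(nme,'floor n',np.median(n[m]),np.percentile(s[m],[2,98]),np.percentile(y[m],[2,98]),m.sum())
    org=(f[...,0]>180)&(f[...,2]<90)&(f[...,1]<140);p=W[org];p=p[(p[:,1]<-220)&(p[:,2]>60)&(p[:,0]<500)]
    if len(p): q=p-RB;print('cap s',np.percentile(q@AX,[2,98]),'y',np.percentile(q@np.cross(NR,AX),[2,98]),'n',np.percentile(q@NR,[2,98]),len(p))
E
```

```text
t 13.5 [ 451.8 -286.4   58.3] 
 [[ 0.682 -0.266 -0.681]
 [-0.189 -0.964  0.186]
 [-0.706  0.002 -0.708]] 
j [ 0.4   0.9  -0.02  1.41  0.1   1.61 -1.49] F [ 0.5 -0.1 -1. ] w 57.79212773030157 g 64.81995820999146
travel [0.01, -0.004, 0.341] rotation [0.007, -0.007, -0.012]
ball in rest: along 3.432482716042025 n 16.668792236680034 y 0.14745570133732366
scene floor n -31.553750205535437 [-30.52628042 104.50422927] [-38.20790926  35.52203564] 612
cap s [-28.88900724 106.88580039] y [-16.16636789 929.76021152] n [  7.52688247 232.14309683] 291
  return _methods._mean(a, axis=axis, dtype=dtype,
  ret = ret.dtype.type(ret / rcount)
Traceback (most recent call last):
IndexError: index -1 is out of bounds for axis 0 with size 0
```

Emit:
{"name": "servo_tool", "arguments": {
  "targets": [
    {"travel": [0, 0, 0.15], "rotation": [0, 0, 0]},
    {"travel": [0, 0, 0.28], "rotation": [0, 0, 0]},
    {"travel": [0, 0, 0.34], "rotation": [0, 0, 0]},
    {"travel": [0, 0, 0.34], "rotation": [0, 0, 0]}
  ]
}}

```text
time_s: 14.1
tcp_pos: [442.2, -283.7, 48.1]
ee_rot: [-2.787, 0.378, 1.155]
force: [-0.2, -0.4, -1.3]
gripper_width: 58.1
grip_force: 64.8
```

Emit:
{"name": "servo_tool", "arguments": {
  "targets": [
    {"travel": [0, 0, 0.04], "rotation": [0, 0, 0]},
    {"travel": [0, 0, 0.06], "rotation": [0, 0, 0]},
    {"travel": [0, 0, 0.06], "rotation": [0, 0, 0]}
  ]
}}

```text
time_s: 14.48
tcp_pos: [441.2, -283.4, 46.8]
ee_rot: [-2.788, 0.378, 1.153]
force: [0.4, -1.3, -0.2]
gripper_width: 57.7
grip_force: 65.0
```

```bash
python3 - <<'E'
from fit import *
o=st(); 
A=np.array(o['tcp_pos'])+R.from_rotvec(o['ee_rot']).apply(BT);d=A-RB;print('ball in rest: along',d@AX,'n',d@NR,'y',d@np.cross(NR,AX))
F=np.array(o['force']);print('F n',F@NR,'ax',F@AX)
E
```

```text
t 14.475 [ 441.2 -283.4   46.8] 
 [[ 0.682 -0.265 -0.681]
 [-0.189 -0.964  0.186]
 [-0.706  0.002 -0.708]] 
j [ 0.41  0.9  -0.02  1.45  0.1   1.58 -1.5 ] F [ 0.4 -1.3 -0.2] w 57.7291423448224 g 65.02082258462906
ball in rest: along 3.0691697613465703 n 0.7114948844350308 y 0.039915722183541835
F n 0.3945014691111157 ax -0.6591626054077595
```

Emit:
{"name": "servo_tool", "arguments": {
  "targets": [
    {"travel": [0, 0, 0.03], "rotation": [0, 0, 0]},
    {"travel": [0.03, 0, 0.04], "rotation": [0, 0, 0]},
    {"travel": [0.05, 0, 0.04], "rotation": [0, 0, 0]},
    {"travel": [0.05, 0, 0.04], "rotation": [0, 0, 0]}
  ]
}}

```text
time_s: 14.98
tcp_pos: [441.9, -282.8, 45.2]
ee_rot: [-2.788, 0.377, 1.153]
force: [3.8, -0.0, 8.2]
gripper_width: 57.6
grip_force: 65.8
```

```bash
python3 - <<'E'
from fit import *
o=st(); 
A=np.array(o['tcp_pos'])+R.from_rotvec(o['ee_rot']).apply(BT);d=A-RB;print('ball in rest: along',d@AX,'n',d@NR,'y',d@np.cross(NR,AX))
F=np.array(o['force']);print('F n',F@NR,'ax',F@AX)
E
```

```text
t 14.975 [ 441.9 -282.8   45.2] 
 [[ 0.682 -0.265 -0.681]
 [-0.189 -0.964  0.187]
 [-0.706  0.001 -0.708]] 
j [ 0.41  0.9  -0.02  1.45  0.1   1.58 -1.5 ] F [ 3.8 -0.   8.2] w 57.58016891427664 g 65.78957721590996
ball in rest: along 1.554427889969312 n 0.05650992791863374 y -0.6863847537132243
F n 8.36903038053564 ax 3.2194031964172107
```

Emit:
{"name": "servo_tool", "arguments": {
  "targets": [
    {"travel": [0, 0, 0], "rotation": [0, 0, 0]},
    {"travel": [0, 0, 0], "rotation": [0, 0, 0]},
    {"travel": [0, 0, 0], "rotation": [0, 0, 0]},
    {"travel": [0, 0, 0], "rotation": [0, 0, 0]}
  ],
  "jaw": 100
}}

```text
time_s: 15.48
tcp_pos: [440.8, -283.4, 43.9]
ee_rot: [-2.787, 0.378, 1.155]
force: [-0.3, -0.6, -0.2]
gripper_width: 85.7
grip_force: 0.0
```

Emit:
{"name": "servo_tool", "arguments": {
  "targets": [
    {"travel": [0, 0, -0.4], "rotation": [0, 0, 0]},
    {"travel": [0, 0, -1.0], "rotation": [0, 0, 0]},
    {"travel": [0, 0, -1.8], "rotation": [0, 0, 0]},
    {"travel": [0, 0, -2.6], "rotation": [0, 0, 0]},
    {"travel": [0, 0, -3.4], "rotation": [0, 0, 0]},
    {"travel": [0, 0, -3.4], "rotation": [0, 0, 0]}
  ]
}}

```text
time_s: 16.23
tcp_pos: [536.3, -309.1, 141.9]
ee_rot: [-2.792, 0.378, 1.147]
force: [-0.5, 0.6, -0.4]
gripper_width: 85.5
grip_force: 0.0
```

```bash
cat > seat.py <<'E'
from fit import *
from scipy.optimize import least_squares
Y=np.cross(NR,AX)
def seat(c,o=None):
    W=cloud(c,o);f=c['frame'].astype(int);b=(f[...,2]>f[...,0]+50)&(f[...,2]>f[...,1]+30)
    p=W[b];k=p[(np.linalg.norm(p-(RB+15*AX),axis=1)<60)]
    def res(q):
        s=(k-RB)@AX;rad=np.interp(s-q[0],[0,25,55],[30,30,18]);d=k-RB-q[0]*AX-q[1]*NR-q[2]*Y
        t=d@AX;perp=np.linalg.norm(d-np.outer(t,AX),axis=1)
        return np.where(t<0,np.linalg.norm(d,axis=1)-30,perp-rad)
    r=least_squares(res,[0,0,0],loss='soft_l1');print('blue',len(k),'ball offs along,n,y',r.x.round(1),abs(r.fun).mean())
E
python3 - <<'E'
from seat import *
o=st()
c=camera('wrist');seat(c,o);save(c,'w4.png')
c=camera('scene');seat(c)
E
```

```text
t 16.225 [ 536.3 -309.1  141.9] 
 [[ 0.685 -0.265 -0.678]
 [-0.19  -0.964  0.185]
 [-0.703  0.002 -0.711]] 
j [ 0.38  0.94 -0.    1.11  0.08  1.87 -1.47] F [-0.5  0.6 -0.4] w 85.51189609797555 g 0.0
blue 4570 ball offs along,n,y [ 1.1  0.3 -0. ] 0.5373811640363684
blue 439 ball offs along,n,y [1.6 1.6 1.3] 1.4949234399221005
```

View pics/w4.png

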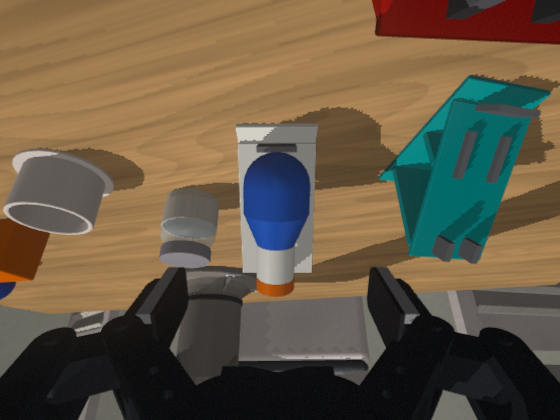

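The flask sits in the rest, bottom against the stop with the cap up (cap at (275,290)); the jar at (190,230) is untouched. I'll fit the arm's planar kinematics to check reach for the neck grasp.

```bash
python3 - <<'E'
import numpy as np
from scipy.optimize import least_squares
D=np.array([[.477,1.555,1.109,675,209],[.94,1.11,1.87,np.hypot(536.3,309.1),141.9],[.9,1.45,1.58,np.hypot(441.2,283.4),46.8],[.36,1.56,1.22,np.hypot(560.8,299),282.2],[.92,1.21,1.79,np.hypot(510.7,301.2),114.5]])
def fk(p,a,b,c):
    d,l1,l2,lt,r0=p;return r0+l1*np.sin(a)+l2*np.sin(a+b)+lt*np.sin(a+b+c), d+l1*np.cos(a)+l2*np.cos(a+b)+lt*np.cos(a+b+c)
def f(p):
    r,z=fk(p,*D[:,:3].T);return np.r_[r-D[:,3],z-D[:,4], (p[4])*.1]
s=least_squares(f,[300,400,400,250,0]);p=s.x;print(p.round(),np.round(s.fun,1))
AX=np.array([-.682,.187,.707]);RB=np.array([471,-291,57.])+1.1*AX
for a in (180,170,160,150,135):
    # tool z elevation 45-a in vertical plane of AX
    for back in (0,60):
        e=np.radians(45-a);z=np.array([-.964*np.cos(e),.265*np.cos(e),np.sin(e)])
        tcp=RB+83*AX+(19-back)*z
        rr=np.hypot(*tcp[:2]);tilt=np.pi-np.radians(a-135) # sum angle
        # radial target
        best=None
        for j6 in (1,-1):
            q=least_squares(lambda q:np.r_[np.array(fk(p,q[0],q[1],tilt-q[0]-q[1]))-[rr,tcp[2]]],[.3,1.9])
            g=tilt-q.x.sum()
        print(a,back,tcp.round(),q.x.round(2),round(g,2),q.cost.round(1))
E
```

```text
[276. 538. 461. 339.  14.] [-1.2  0.  -1.8  1.4  1.4  0.5 -2.7  0.6  0.3  1.3  1.4]
180 0 [ 427. -279.  103.] [0.29 2.63] -0.56 0.0
180 60 [ 386. -268.  145.] [0.08 2.68] -0.4 0.0
170 0 [ 424. -278.  101.] [0.22 2.52] -0.2 0.0
170 60 [ 391. -269.  150.] [0.03 2.54] -0.03 0.0
160 0 [ 421. -277.   99.] [0.21 2.4 ] 0.1 0.0
160 60 [ 397. -271.  154.] [0.05 2.39] 0.26 0.0
150 0 [ 418. -277.   98.] [0.24 2.27] 0.37 0.0
150 60 [ 403. -272.  156.] [0.11 2.25] 0.52 0.0
135 0 [ 414. -275.   97.] [0.34 2.08] 0.72 0.0
135 60 [ 414. -275.  157.] [0.25 2.03] 0.86 0.0
```

```bash
cat >> h.py <<'E'
BALL=RB+1.1*AX+.3*NR
YT=np.array([-.265,-.964,0])
def Ra(el,hx=RX): # tool z elevation el (deg) in vertical plane of hx
    e=np.radians(el);return frame(YT if hx is RX else np.cross([0,0,1],hx)*-1,np.cos(e)*np.array(hx)+np.sin(e)*np.array([0,0,1]))
RG=Ra(-100);TG=BALL+83*AX+4*NR+RG.apply([0,0,14])
E
python3 - <<'E'
from h import *
from scipy.spatial.transform import Slerp
o=get_obs();p0=np.array(o['tcp_pos']);r0=R.from_rotvec(o['ee_rot'])
print(RG.as_matrix().round(3),TG)
pe=TG-RG.apply([0,0,110]);S=Slerp([0,1],R.concatenate([r0,RG]))
for i in range(1,9):
    t=i/8;p=p0+(pe-p0)*np.clip((t-.2)/.8,0,1);p[2]=p0[2]+(270-p0[2])*min(1,t*2)+(pe[2]-270)*max(0,2*t-1)
    rel(p,S(t))
E
```

```text
[[ 0.95  -0.265  0.167]
 [-0.261 -0.964 -0.046]
 [ 0.174  0.    -0.985]] [ 418.94782795 -276.69105229  105.72083134]
travel [-0.575, 0.002, -0.575] rotation [0.002, 0.859, -0.001]
travel [-1.303, 0.003, -0.998] rotation [0.003, 1.718, -0.001]
travel [-2.259, 0.003, -1.192] rotation [0.005, 2.577, -0.002]
travel [-3.216, 0.003, -1.386] rotation [0.006, 3.437, -0.003]
travel [-3.35, 0.001, -0.758] rotation [0.008, 4.296, -0.004]
travel [-3.484, -0.0, -0.129] rotation [0.01, 5.155, -0.004]
travel [-3.618, -0.002, 0.499] rotation [0.011, 6.014, -0.005]
travel [-3.752, -0.004, 1.128] rotation [0.013, 6.873, -0.006]
```

Emit:
{"name": "servo_tool", "arguments": {
  "targets": [
    {"travel": [-0.58, 0, -0.58], "rotation": [0, 0.86, 0]},
    {"travel": [-1.3, 0, -1.0], "rotation": [0, 1.72, 0]},
    {"travel": [-2.26, 0, -1.2], "rotation": [0, 2.58, 0]},
    {"travel": [-3.2, 0, -1.4], "rotation": [0, 3.44, 0]},
    {"travel": [-3.35, 0, -0.76], "rotation": [0, 4.3, 0]},
    {"travel": [-3.5, 0, -0.13], "rotation": [0, 5.15, 0]},
    {"travel": [-3.6, 0, 0.5], "rotation": [0, 6.0, 0]},
    {"travel": [-3.75, 0, 1.1], "rotation": [0, 6.87, 0]}
  ]
}}

```text
time_s: 17.32
tcp_pos: [399.2, -271.5, 213.8]
ee_rot: [3.076, -0.416, 0.272]
force: [0.4, -0.0, 0.2]
gripper_width: 85.7
grip_force: 0.0
```

```bash
python3 - <<'E'
from seat import *
o=st();c=camera('wrist');seat(c,o);rel(TG,RG)
E
```

```text
t 17.325 [ 399.2 -271.5  213.8] 
 [[ 0.949 -0.266  0.169]
 [-0.262 -0.964 -0.049]
 [ 0.176  0.002 -0.984]] 
j [ 0.56  0.06 -0.07  2.12 -0.05  0.79 -1.32] F [ 0.4 -0.   0.2] w 85.65753293963282 g 0.0
blue 2564 ball offs along,n,y [1.2 0.1 0.2] 0.5348181274595214
travel [0.337, 0.004, 2.656] rotation [0.004, 0.052, -0.028]
```

Emit:
{"name": "servo_tool", "arguments": {
  "targets": [
    {"travel": [0.34, 0, 0.6], "rotation": [0, 0.05, -0.03]},
    {"travel": [0.34, 0, 1.3], "rotation": [0, 0.05, -0.03]},
    {"travel": [0.34, 0, 2.0], "rotation": [0, 0.05, -0.03]},
    {"travel": [0.34, 0, 2.5], "rotation": [0, 0.05, -0.03]},
    {"travel": [0.34, 0, 2.65], "rotation": [0, 0.05, -0.03]},
    {"travel": [0.34, 0, 2.65], "rotation": [0, 0.05, -0.03]}
  ]
}}

```text
time_s: 18.12
tcp_pos: [431.4, -280.5, 112.7]
ee_rot: [3.076, -0.409, 0.277]
force: [-0.1, -0.9, 1.0]
gripper_width: 85.4
grip_force: 0.0
```

Emit:
{"name": "servo_tool", "arguments": {
  "targets": [
    {"travel": [0, 0, 0], "rotation": [0, 0, 0]},
    {"travel": [0, 0, 0], "rotation": [0, 0, 0]},
    {"travel": [0, 0, 0], "rotation": [0, 0, 0]},
    {"travel": [0, 0, 0], "rotation": [0, 0, 0]},
    {"travel": [0, 0, 0], "rotation": [0, 0, 0]},
    {"travel": [0, 0, 0], "rotation": [0, 0, 0]}
  ],
  "jaw": 0,
  "force": 50
}}

```text
time_s: 18.88
tcp_pos: [432.9, -281.0, 113.5]
ee_rot: [3.075, -0.409, 0.281]
force: [1.1, 0.0, 1.5]
gripper_width: -0.1
grip_force: 1.5
```

```bash
python3 - <<'E'
from seat import *
o=st();c=camera('wrist');seat(c,o);c=camera('scene');seat(c);save(c,'s4.png');cv2.imwrite('pics/s4c.png',cv2.resize(cv2.cvtColor(c['frame'],cv2.COLOR_RGB2BGR)[60:260,140:400],(780,600),interpolation=cv2.INTER_CUBIC))
r=R.from_rotvec(o['ee_rot']);print('ball in tool',r.inv().apply(BALL-o['tcp_pos']),'axis in tool',r.inv().apply(AX),'TG err',TG-o['tcp_pos'])
E
```

```text
t 18.875 [ 432.9 -281.   113.5] 
 [[ 0.949 -0.261  0.175]
 [-0.256 -0.965 -0.05 ]
 [ 0.182  0.003 -0.983]] 
j [ 0.55  0.26 -0.08  2.15 -0.03  0.55 -1.34] F [1.1 0.  1.5] w -0.07114653288408507 g 1.4674861170351505
blue 6480 ball offs along,n,y [-0.7 -0.4  0.4] 0.3804100329193432
blue 447 ball offs along,n,y [-0.1  0.7  1.6] 1.4704843616821255
ball in tool [28.02823597 -0.47992952 61.66760513] axis in tool [-5.66566687e-01 -7.15539611e-04 -8.23870243e-01] TG err [-13.99579177   4.33638731  -7.81317051]
```

View pics/s4c.png

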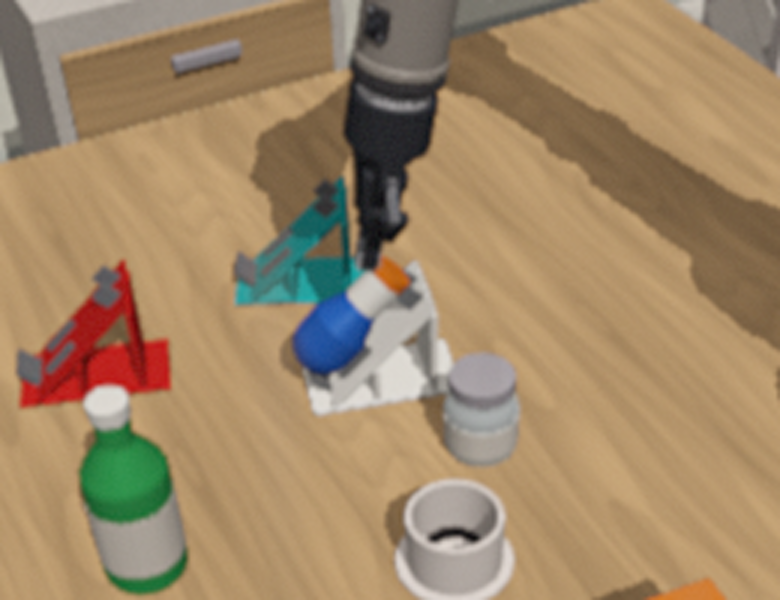

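The fingers closed just above the neck: the pose was 13 mm off because the move hadn't settled when I computed it. The flask is still seated. I'll back up, open, settle and retry.

Emit:
{"name": "servo_tool", "arguments": {
  "targets": [
    {"travel": [0, 0, -0.5], "rotation": [0, 0, 0]},
    {"travel": [0, 0, -1.2], "rotation": [0, 0, 0]},
    {"travel": [0, 0, -1.2], "rotation": [0, 0, 0]}
  ]
}}

```text
time_s: 19.35
tcp_pos: [423.9, -278.8, 161.5]
ee_rot: [3.074, -0.409, 0.281]
force: [-0.6, -1.2, 0.3]
gripper_width: -0.0
grip_force: 0.0
```

Emit:
{"name": "servo_tool", "arguments": {
  "targets": [
    {"travel": [-0.35, 0, 0], "rotation": [0, 0, 0]},
    {"travel": [-0.35, 0, 0], "rotation": [0, 0, 0]},
    {"travel": [-0.35, 0, 0], "rotation": [0, 0, 0]},
    {"travel": [-0.35, 0, 0], "rotation": [0, 0, 0]}
  ],
  "jaw": 100
}}

```text
time_s: 19.85
tcp_pos: [410.6, -274.7, 157.5]
ee_rot: [3.076, -0.409, 0.278]
force: [0.2, 0.0, -0.2]
gripper_width: 72.2
grip_force: 0.0
```

```bash
python3 - <<'E'
from seat import *
o=st();c=camera('wrist');seat(c,o);rel(TG,RG)
E
```

```text
t 19.85 [ 410.6 -274.7  157.5] 
 [[ 0.95  -0.261  0.173]
 [-0.257 -0.965 -0.049]
 [ 0.18   0.002 -0.984]] 
j [ 0.56  0.16 -0.08  2.16 -0.04  0.65 -1.32] F [ 0.2  0.  -0.2] w 72.24828924598833 g 0.0
blue 4214 ball offs along,n,y [-0.8 -0.3  0.4] 0.3803286292152217
travel [-0.025, -0.011, 1.313] rotation [0.013, -0.047, 0.031]
```

Emit:
{"name": "servo_tool", "arguments": {
  "targets": [
    {"travel": [0, 0, 0.5], "rotation": [0, -0.05, 0.03]},
    {"travel": [0, 0, 1.0], "rotation": [0, -0.05, 0.03]},
    {"travel": [0, 0, 1.4], "rotation": [0, -0.05, 0.03]},
    {"travel": [0, 0, 1.4], "rotation": [0, -0.05, 0.03]},
    {"travel": [0, 0, 1.4], "rotation": [0, -0.05, 0.03]}
  ]
}}

```text
time_s: 20.52
tcp_pos: [420.5, -277.7, 103.1]
ee_rot: [3.077, -0.416, 0.269]
force: [0.3, 0.1, 0.4]
gripper_width: 85.2
grip_force: 0.0
```

```bash
sed -i 's/^BALL=.*/BALL=RB-.8*AX-.3*NR/' h.py; python3 - <<'E'
from h import *
o=st();rel(TG,RG)
E
```

```text
t 20.525 [ 420.5 -277.7  103.1] 
 [[ 0.95  -0.265  0.167]
 [-0.261 -0.964 -0.048]
 [ 0.174  0.002 -0.985]] 
j [ 0.55  0.26 -0.08  2.18 -0.03  0.53 -1.34] F [0.3 0.1 0.4] w 85.15093191007138 g 0.0
travel [-0.017, -0.015, -0.024] rotation [0.014, -0.002, -0.0]
```

Emit:
{"name": "servo_tool", "arguments": {
  "targets": [
    {"travel": [0, 0, 0], "rotation": [0, 0, 0]},
    {"travel": [0, 0, 0], "rotation": [0, 0, 0]},
    {"travel": [0, 0, 0], "rotation": [0, 0, 0]},
    {"travel": [0, 0, 0], "rotation": [0, 0, 0]},
    {"travel": [0, 0, 0], "rotation": [0, 0, 0]},
    {"travel": [0, 0, 0], "rotation": [0, 0, 0]}
  ],
  "jaw": 0,
  "force": 50
}}

```text
time_s: 21.28
tcp_pos: [420.5, -277.3, 103.4]
ee_rot: [3.077, -0.415, 0.269]
force: [-1.6, 2.1, 7.3]
gripper_width: 30.7
grip_force: 48.7
```

```bash
python3 - <<'E'
from seat import *
o=st();c=camera('wrist');seat(c,o)
r=R.from_rotvec(o['ee_rot']);print('ball in tool',r.inv().apply(BALL-o['tcp_pos']),'axis in tool',r.inv().apply(AX))
E
```

```text
t 21.275 [ 420.5 -277.3  103.4] 
 [[ 0.95  -0.265  0.167]
 [-0.261 -0.964 -0.048]
 [ 0.174  0.002 -0.985]] 
j [ 0.55  0.26 -0.08  2.18 -0.03  0.53 -1.34] F [-1.6  2.1  7.3] w 30.716655198051743 g 48.702877163887024
blue 7071 ball offs along,n,y [-1.2 -0.4  0.4] 0.3728857768477399
ball in tool [43.6473815  -0.29726955 55.58858653] axis in tool [-0.5730838   0.00130263 -0.8193496 ]
```

Emit:
{"name": "servo_tool", "arguments": {
  "targets": [
    {"travel": [0, 0, 0], "rotation": [0, 0, 0]},
    {"travel": [0, 0, 0], "rotation": [0, 0, 0]},
    {"travel": [-0.07, 0, 0.1], "rotation": [0, 0, 0]},
    {"travel": [-0.07, 0, 0.2], "rotation": [0, 0, 0]},
    {"travel": [-0.07, 0, 0.2], "rotation": [0, 0, 0]}
  ],
  "jaw": 65
}}

```text
time_s: 21.95
tcp_pos: [418.6, -277.0, 93.7]
ee_rot: [3.077, -0.416, 0.267]
force: [0.5, 0.0, -0.3]
gripper_width: 55.7
grip_force: 0.0
```

Emit:
{"name": "servo_tool", "arguments": {
  "targets": [
    {"travel": [0, 0, 0], "rotation": [0, 0, 0]},
    {"travel": [0, 0, 0], "rotation": [0, 0, 0]},
    {"travel": [0, 0, 0], "rotation": [0, 0, 0]},
    {"travel": [0, 0, 0], "rotation": [0, 0, 0]},
    {"travel": [0, 0, 0], "rotation": [0, 0, 0]}
  ],
  "jaw": 0,
  "force": 50
}}

```text
time_s: 22.58
tcp_pos: [418.9, -277.1, 94.4]
ee_rot: [3.077, -0.415, 0.268]
force: [-0.7, -0.2, 2.2]
gripper_width: 34.0
grip_force: 49.5
```

```bash
python3 - <<'E'
from seat import *
o=st();c=camera('wrist');seat(c,o)
r=R.from_rotvec(o['ee_rot']);print('ball in tool',r.inv().apply(BALL-o['tcp_pos']),'axis in tool',r.inv().apply(AX))
E
```

```text
t 22.575 [ 418.9 -277.1   94.4] 
 [[ 0.95  -0.265  0.167]
 [-0.261 -0.964 -0.048]
 [ 0.173  0.002 -0.985]] 
j [ 0.55  0.28 -0.08  2.19 -0.03  0.5  -1.34] F [-0.7 -0.2  2.2] w 33.99442262487666 g 49.53107535839081
blue 7706 ball offs along,n,y [-0.9 -0.3  0.5] 0.3692523208126311
ball in tool [46.84152819 -0.51481182 46.96984553] axis in tool [-0.57361248  0.00145699 -0.8189793 ]
```

Good neck grip now (34 mm wide, low side force). Lift and plan the cup pose.

Emit:
{"name": "servo_tool", "arguments": {
  "targets": [
    {"travel": [0, 0, -0.1], "rotation": [0, 0, 0]},
    {"travel": [0, 0, -0.4], "rotation": [0, 0, 0]},
    {"travel": [0, 0, -1.0], "rotation": [0, 0, 0]},
    {"travel": [0, 0, -1.8], "rotation": [0, 0, 0]},
    {"travel": [0, 0, -2.6], "rotation": [0, 0, 0]},
    {"travel": [0, 0, -3.4], "rotation": [0, 0, 0]},
    {"travel": [0, 0, -3.6], "rotation": [0, 0, 0]},
    {"travel": [0, 0, -3.6], "rotation": [0, 0, 0]}
  ],
  "jaw": 0,
  "force": 65
}}

```text
time_s: 23.62
tcp_pos: [394.7, -270.3, 236.1]
ee_rot: [3.077, -0.416, 0.269]
force: [-0.3, 1.0, -0.7]
gripper_width: 33.2
grip_force: 64.8
```

```bash
sed -i 's/np.cross(\[0,0,1\],hx)\*-1/np.cross([0,0,1],hx)/' h.py; cat >> h.py <<'E'
B2=np.array([46.84,-.51,46.97]);A2=np.array([-.5736,.0015,-.819])
CUP=np.array([473.5,-36.7,36.]);HC=np.array([-np.cos(.08),np.sin(.08),0]);RC=Ra(-55,HC)
def cuptcp(dz): return CUP+[0,0,dz]-RC.apply(B2)
E
cat > held.py <<'E'
from fit import *
from scipy.optimize import least_squares
def held(c,o):  # fit ball centre of held flask near prediction, axis predicted
    W=cloud(c,o if 'hand_eye' in c else None);r=R.from_rotvec(o['ee_rot']);b0=o['tcp_pos']+r.apply(B2);a=r.apply(A2)
    f=c['frame'].astype(int);b=(f[...,2]>f[...,0]+50)&(f[...,2]>f[...,1]+30);p=W[b];k=p[np.linalg.norm(p-b0-15*a,axis=1)<65]
    def res(q):
        d=k-b0-q[:3];ax=a+r.apply([0,q[3],0])+r.apply(np.cross([0,1,0],A2))*q[4];ax/=np.linalg.norm(ax);t=d@ax;perp=np.linalg.norm(d-np.outer(t,ax),axis=1)
        return np.where(t<0,np.linalg.norm(d,axis=1)-30,perp-np.interp(t,[0,25,55],[30,30,18]))
    s=least_squares(res,np.zeros(5),loss='soft_l1');print('n',len(k),'pred ball',b0.round(1),'off',s.x[:3].round(1),'axis dev',s.x[3:].round(3),'pred axis',a.round(3),'res',abs(s.fun).mean().round(2));return b0+s.x[:3]
E
python3 - <<'E'
from held import *
from scipy.spatial.transform import Slerp
o=st();c=camera('wrist');held(c,o)
print(RC.as_matrix().round(3),RC.apply(A2),cuptcp(0))
p0=np.array(o['tcp_pos']);r0=R.from_rotvec(o['ee_rot']);pe=cuptcp(130);S=Slerp([0,1],R.concatenate([r0,RC]))
print(pe)
for i in range(1,9): rel(p0+(pe-p0)*i/8,S(i/8))
E
```

```text
t 23.625 [ 394.7 -270.3  236.1] 
 [[ 0.95  -0.266  0.167]
 [-0.261 -0.964 -0.048]
 [ 0.174  0.002 -0.985]] 
j [ 0.57  0.03 -0.07  2.09 -0.05  0.85 -1.32] F [-0.3  1.  -0.7] w 33.17469052196033 g 64.84515309333801
n 7422 pred ball [ 447.2 -284.3  198. ] off [-1.3 -0.1 -1.9] axis dev [ 0.007 -0.032] pred axis [-0.682  0.188  0.707] res 0.35
[[ 0.817 -0.08  -0.572]
 [-0.065 -0.997  0.046]
 [-0.574  0.    -0.819]] [-2.26042619e-04 -1.48669075e-03  9.99888968e-01] [462.0675977  -36.29508804 101.3418918 ]
[462.0675977  -36.29508804 231.3418918 ]
travel [0.019, -0.756, -0.004] rotation [-0.039, -0.69, -0.169]
travel [0.026, -1.517, 0.011] rotation [-0.075, -1.391, -0.338]
travel [0.032, -2.278, 0.026] rotation [-0.111, -2.092, -0.508]
travel [0.038, -3.039, 0.041] rotation [-0.146, -2.793, -0.677]
travel [0.045, -3.8, 0.056] rotation [-0.182, -3.494, -0.847]
travel [0.051, -4.561, 0.071] rotation [-0.218, -4.195, -1.016]
travel [0.058, -5.322, 0.086] rotation [-0.254, -4.896, -1.186]
travel [0.064, -6.083, 0.101] rotation [-0.29, -5.597, -1.355]
```

Emit:
{"name": "servo_tool", "arguments": {
  "targets": [
    {"travel": [0, -0.6, 0], "rotation": [-0.04, -0.6, -0.15]},
    {"travel": [0.02, -1.4, 0], "rotation": [-0.08, -1.39, -0.34]},
    {"travel": [0.03, -2.28, 0.03], "rotation": [-0.11, -2.1, -0.5]},
    {"travel": [0.04, -3.04, 0.04], "rotation": [-0.15, -2.8, -0.68]},
    {"travel": [0.045, -3.8, 0.06], "rotation": [-0.18, -3.5, -0.85]},
    {"travel": [0.05, -4.5, 0.07], "rotation": [-0.22, -4.2, -1.0]},
    {"travel": [0.06, -5.3, 0.09], "rotation": [-0.25, -4.9, -1.18]},
    {"travel": [0.06, -6.08, 0.1], "rotation": [-0.29, -5.6, -1.36]}
  ]
}}

```text
time_s: 24.68
tcp_pos: [462.5, -35.7, 230.4]
ee_rot: [-2.969, 0.117, 0.943]
force: [-0.3, -0.1, -1.2]
gripper_width: 33.5
grip_force: 64.9
```

Emit:
{"name": "servo_tool", "arguments": {
  "targets": [
    {"travel": [0, 0, 0], "rotation": [0, 0, 0]},
    {"travel": [0, 0, 0], "rotation": [0, 0, 0]}
  ]
}}

```text
time_s: 24.92
tcp_pos: [462.0, -37.2, 230.8]
ee_rot: [-2.972, 0.119, 0.938]
force: [-0.1, -0.3, -1.1]
gripper_width: 33.6
grip_force: 65.0
```

```bash
python3 - <<'E'
from held import *
o=st();c=camera('wrist');held(c,o);
W=cloud(c,o);rim=inbox(W,[420,-90,52],[530,20,64]);print(len(rim))
if len(rim)>30: print('rim',rect(rim),rim.mean(0))
for n in ('scene','top'):
    c=camera(n);held(c,o);W=cloud(c);rim=inbox(W,[420,-90,52],[530,20,64]);print(n,len(rim))
    if len(rim)>5: print('rim',rect(rim))
    if n=='scene': cv2.imwrite('pics/s5c.png',cv2.resize(cv2.cvtColor(c['frame'],cv2.COLOR_RGB2BGR)[120:320,160:420],(780,600),interpolation=cv2.INTER_CUBIC))
E
```

```text
t 24.925 [462.  -37.2 230.8] 
 [[ 0.816 -0.08  -0.572]
 [-0.066 -0.997  0.045]
 [-0.574  0.001 -0.819]] 
j [ 0.17  0.51 -0.26  1.61  0.03  1.64 -1.75] F [-0.1 -0.3 -1.1] w 33.64776477923324 g 65.00434398651123
n 6671 pred ball [473.4 -37.7 165.5] off [-1.1 -0.1 -0.9] axis dev [ 0.007 -0.013] pred axis [ 0.001 -0.001  1.   ] res 0.38
2028
rim ((473.05224609375, -37.652427673339844), (81.17609405517578, 80.339599609375), 82.93828582763672) [477.37414681 -38.1139799   57.53430462]
n 549 pred ball [473.4 -37.7 165.5] off [-0.9 -1.8  0.4] axis dev [-0.01  -0.009] pred axis [ 0.001 -0.001  1.   ] res 1.0
scene 269
rim ((472.7396545410156, -35.885902404785156), (83.34645080566406, 79.0501937866211), 61.9579963684082)
n 10 pred ball [473.4 -37.7 165.5] off [-0.4  0.2 -9.8] axis dev [-0.053  0.031] pred axis [ 0.001 -0.001  1.   ] res 0.44
top 33
rim ((463.4580078125, -4.598268508911133), (51.35356903076172, 10.308026313781738), 19.058809280395508)
```

View pics/s5c.png

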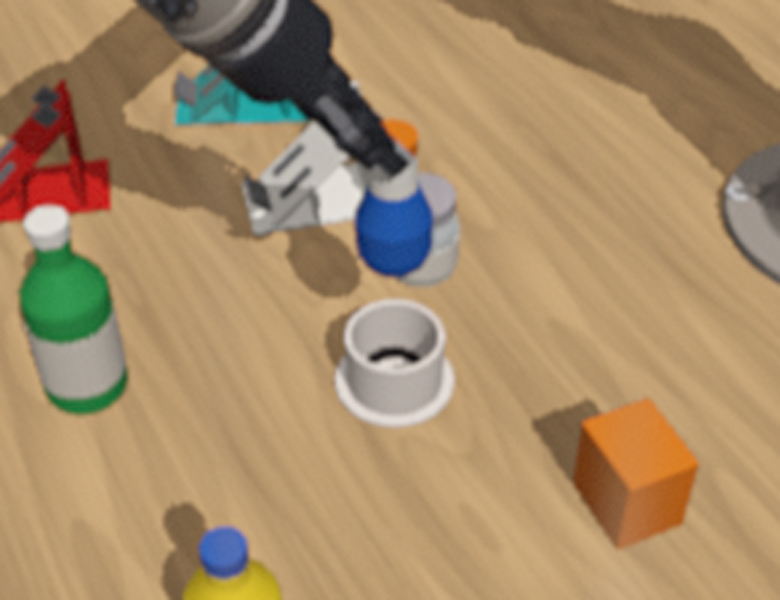

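Flask hangs upright (cap px (400,135)) centred over the cup (395,335). Lowering straight down.

Emit:
{"name": "servo_tool", "arguments": {
  "targets": [
    {"travel": [0.15, 0, 0.2], "rotation": [0, 0, 0]},
    {"travel": [0.4, 0, 0.57], "rotation": [0, 0, 0]},
    {"travel": [0.7, 0, 1.0], "rotation": [0, 0, 0]},
    {"travel": [1.0, 0, 1.43], "rotation": [0, 0, 0]},
    {"travel": [1.3, 0, 1.86], "rotation": [0, 0, 0]},
    {"travel": [1.55, 0, 2.2], "rotation": [0, 0, 0]},
    {"travel": [1.7, 0, 2.43], "rotation": [0, 0, 0]},
    {"travel": [1.7, 0, 2.43], "rotation": [0, 0, 0]}
  ]
}}

```text
time_s: 26.08
tcp_pos: [462.0, -36.7, 112.9]
ee_rot: [-2.971, 0.118, 0.938]
force: [0.9, -0.5, -0.8]
gripper_width: 33.3
grip_force: 65.0
```

```bash
python3 - <<'E'
from held import *
o=st();c=camera('wrist');held(c,o)
E
```

```text
t 26.075 [462.  -36.7 112.9] 
 [[ 0.816 -0.079 -0.572]
 [-0.065 -0.997  0.045]
 [-0.574  0.    -0.819]] 
j [ 0.17  0.64 -0.26  1.69  0.06  1.43 -1.76] F [ 0.9 -0.5 -0.8] w 33.33984250985374 g 65.015709400177
n 6742 pred ball [473.4 -37.1  47.5] off [-1.1 -0.1 -0.9] axis dev [ 0.008 -0.011] pred axis [ 0.001 -0.001  1.   ] res 0.37
```

Emit:
{"name": "servo_tool", "arguments": {
  "targets": [
    {"travel": [0.07, 0, 0.1], "rotation": [0, 0, 0]},
    {"travel": [0.12, 0, 0.17], "rotation": [0, 0, 0]},
    {"travel": [0.14, 0, 0.2], "rotation": [0, 0, 0]},
    {"travel": [0.14, 0, 0.2], "rotation": [0, 0, 0]}
  ]
}}

```text
time_s: 26.62
tcp_pos: [462.4, -36.7, 103.8]
ee_rot: [-2.972, 0.118, 0.936]
force: [0.1, 0.2, -1.1]
gripper_width: 33.6
grip_force: 65.0
```

Emit:
{"name": "servo_tool", "arguments": {
  "targets": [
    {"travel": [0.01, 0, 0.02], "rotation": [0, 0, 0]},
    {"travel": [0.015, 0, 0.025], "rotation": [0, 0, 0]},
    {"travel": [0.015, 0, 0.025], "rotation": [0, 0, 0]}
  ]
}}

```text
time_s: 27.0
tcp_pos: [462.3, -36.8, 102.8]
ee_rot: [-2.972, 0.118, 0.936]
force: [-1.3, 0.1, 2.0]
gripper_width: 32.9
grip_force: 65.1
```

Emit:
{"name": "servo_tool", "arguments": {
  "targets": [
    {"travel": [0.01, 0, 0.015], "rotation": [0, 0, 0]},
    {"travel": [0.01, 0, 0.015], "rotation": [0, 0, 0]}
  ]
}}

```text
time_s: 27.25
tcp_pos: [462.2, -36.8, 102.4]
ee_rot: [-2.972, 0.118, 0.937]
force: [-1.3, -0.7, 4.9]
gripper_width: 33.7
grip_force: 65.4
```

Emit:
{"name": "servo_tool", "arguments": {
  "targets": [
    {"travel": [0, 0, 0], "rotation": [0, 0, 0]},
    {"travel": [0, 0, 0], "rotation": [0, 0, 0]},
    {"travel": [0, 0, 0], "rotation": [0, 0, 0]},
    {"travel": [0, 0, 0], "rotation": [0, 0, 0]},
    {"travel": [0, 0, 0], "rotation": [0, 0, 0]}
  ],
  "jaw": 100,
  "force": 20
}}

```text
time_s: 27.88
tcp_pos: [462.3, -36.7, 101.8]
ee_rot: [-2.972, 0.118, 0.936]
force: [-0.2, -0.1, -0.3]
gripper_width: 85.5
grip_force: 0.0
```

```bash
python3 - <<'E'
from held import *
o=st();c=camera('wrist');held(c,o)
E
```

```text
t 27.875 [462.3 -36.7 101.8] 
 [[ 0.817 -0.079 -0.571]
 [-0.065 -0.997  0.045]
 [-0.573  0.    -0.82 ]] 
j [ 0.17  0.66 -0.26  1.69  0.06  1.41 -1.77] F [-0.2 -0.1 -0.3] w 85.50870572235866 g 0.0
n 5456 pred ball [473.8 -37.1  36.5] off [-2.  -0.3 -0.1] axis dev [ 0.017 -0.005] pred axis [-0.001 -0.001  1.   ] res 0.4
```

Emit:
{"name": "servo_tool", "arguments": {
  "targets": [
    {"travel": [0, 0, -0.3], "rotation": [0, 0, 0]},
    {"travel": [0, 0, -0.9], "rotation": [0, 0, 0]},
    {"travel": [0, 0, -1.7], "rotation": [0, 0, 0]},
    {"travel": [0, 0, -2.5], "rotation": [0, 0, 0]},
    {"travel": [0, 0, -3.3], "rotation": [0, 0, 0]},
    {"travel": [0, 0, -3.3], "rotation": [0, 0, 0]},
    {"travel": [0, 0, -3.3], "rotation": [0, 0, 0]}
  ]
}}

```text
time_s: 28.8
tcp_pos: [537.2, -42.6, 209.6]
ee_rot: [-2.972, 0.118, 0.937]
force: [0.4, 0.0, -0.6]
gripper_width: 85.2
grip_force: 0.0
```

```bash
python3 - <<'E'
from fit import *
o=st();W=cloud(camera('wrist'),o);c=camera('scene')
for W_ in (W,cloud(c)):
    k=inbox(W_,[425,-85,66],[525,15,150]);print(len(k),k.min(0),k.max(0),'top',k[k[:,2]>130].mean(0) if (k[:,2]>130).any() else None)
for q in ['detergent','softener','pegjar','tablets']:
    for e in cut_out(c,q)[:1]: print(q,np.round(e['position']),np.nanmedian(cloud(c)[e['mask']],0).round())
cv2.imwrite('pics/s6c.png',cv2.resize(cv2.cvtColor(c['frame'],cv2.COLOR_RGB2BGR)[120:320,160:420],(780,600),interpolation=cv2.INTER_CUBIC))
E
```

```text
t 28.8 [537.2 -42.6 209.6] 
 [[ 0.816 -0.079 -0.572]
 [-0.065 -0.997  0.045]
 [-0.574  0.    -0.819]] 
j [ 0.15  0.65 -0.24  1.42  0.05  1.69 -1.75] F [ 0.4  0.  -0.6] w 85.19527746267377 g 0.0
3661 [452.74578211 -65.34944551  66.07800893] [500.86927006  -9.68835733 138.44357648] top [475.86094482 -39.50971594 136.24712341]
586 [446.83494181 -56.31626152  66.20178369] [501.05411209  -8.00379078 141.13139734] top [473.53210212 -36.91559196 137.13201449]
detergent [184. 228.] [ 708. -136.  109.]
softener [238. 327.] [704. 167. 102.]
pegjar [300. 194.] [ 387. -132.   72.]
tablets [366. 278.] [388. 174.  74.]
```

View pics/s6c.png

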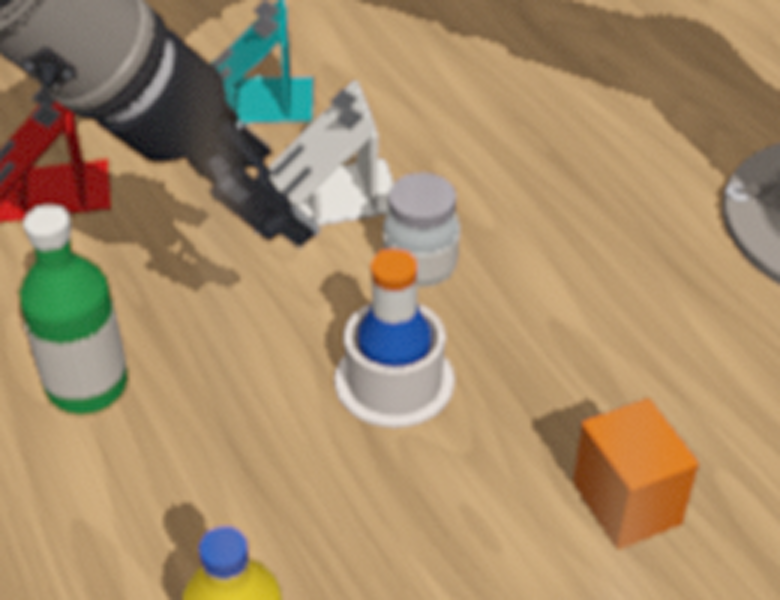

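The flask stands upright in the cup, cap on top at (395,270) and about 136 mm high. The gripper is clear and the bystanders haven't moved.

```bash
python3 -c "
from station import *
print(sign_off())"
```

```text
the job is handed in; nothing more can be done
None
```

The flask was drawn out, laid in the white rest, re-gripped by its neck and left standing upright in the cup, orange cap up, at about 29 s; the bottles, jar and box had not moved, and the job is handed in (no verdict was shown).

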